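# Build a keyed lift-block pack and swing it under the press

## Task

Lift the fixture's spring plunger, swing the arm from the press to its loading station and let the plunger drop home. There, build the pack on the nest: stack every aluminium lift block on the counter with its lugs fully home in the notches below, then put the plain-topped cap on top the same way. Then swing the arm with the complete pack back under the press, plunger home again, without bumping the press, and leave the other things on the counter where they are.

Things in the scene. Friction and masses are not known exactly. Their poses are not given: they have to be found in the camera images.
- block1: Loose aluminium lift block 80 mm long (x), 44 wide (y, flat sides to grip), 22 high, 0.1-0.2 kg; may be absent. Origin: bottom centre, at the lugs' tips (z = 0 standing on the counter). Solid slab from z = 6 to 22 mm. Each end has a lug underneath and a notch in the top (sizes: see block2, block3). A half turn about z makes no difference.
- block2: Lift block exactly like block1. May be absent. Lugs of every block and of the cap: two, underneath, one at each end, z = 0 to 6 mm, 18 mm wide (y), from 27 to 38 mm from the centre along x, the last 3 mm tapered.
- block3: Lift block exactly like block1. May be absent. Notches of every block and of the nest: in the top at each end, 21.4 mm wide (y), 7 mm deep, from 25.3 mm off the centre along x out to the open end.
- block4: Lift block exactly like block1. May be absent. With its lugs home in the notches below, a part's slab lies flat on the part below and its origin is 16 mm above that part's origin; not keyed, it stands 22 mm above.
- block5: Lift block exactly like block1. May be absent.
- cap: The top cap, loose: the 80 x 44 mm footprint, lugs, origin and axes of a lift block, but its slab is z = 6 to 20 mm with a plain top without notches, and a hexagonal bolt head 28 mm across stands on it up to z = 30 mm. 0.1-0.2 kg.
- nest (a point): The nest is a steel block 80 x 44 mm on the swing arm, with notches in its top like a lift block's. Point: its middle, 6 mm below its top face, which is 58 mm above the counter; x along its 80 mm length, away from the pivot. A first part fully home, lying along x, has its origin here; the next ones 16, 32, 48, 64, 80 mm higher.
- pivot (a point): Upright axis of the swing arm, in the middle of the round grey fixture base (236 mm across, 4 mm high), 34 mm above the counter. The arm is a bar 50 mm wide, top at 34 mm, reaching 137 mm to the nest's side and 115 mm to the plunger's; nest and plunger lie 95 mm from the axis on opposite sides. A 10 mm high hub stands on the axis.
- swing_arm (a joint): Angle of the swing arm, rad: 0 with the nest under the press ram (the start), growing clockwise seen from above; pi/2 is the loading station, clear of the press. Turns with light friction (0.05 N m) from -0.12 to 1.70 while the plunger is lifted; the plunger locks it at 0 and at pi/2 only.
- plunger (a joint): Height of the spring plunger above home, m: 0 is fully down in a notch of the steel index ring, 0.016 the most. Above 0.010 its pin clears the ring and the arm can swing; let go between the notches it stands on the ring at 0.010. The spring pushes down, 3 N at home to 7 N fully up.
- knob (a point): Middle of the plunger's black knob: an upright cylinder 25 mm in diameter from 10 mm below to 10 mm above this point, with a 29 mm flange, 5 mm thick, on top. Under it 10 mm of free space, then a 24 mm boss of the arm. At home the point is 68 mm above the counter. The knob goes round with the arm and turns with it.
- press: Small green hand press fixed to the fixture. Origin: foot of the pivot axis, x towards the press. Column 45 mm square, 200 mm out, 284 mm high; a beam 212-257 mm above the counter runs from it to 77 mm from the axis; the ram, 32 mm across, hangs 95 mm out, its underside 185 mm above the counter, over the nest's place at swing_arm = 0.
- carton: Bystander: small carton 55 x 50 x 45 mm; leave it where it is. Origin at its underside.
- tin: Bystander: small steel tin, 56 mm across, 50 mm high; leave it where it is. Origin at its underside.
- sprayer: Bystander: clear bottle with a white cap, 66 mm across, 170 mm high; leave it where it is. Origin at its underside.
- lamp: Bystander: tail lamp 70 x 130 x 50 mm; leave it where it is. Origin at its underside.
- screwdriver: Bystander: screwdriver 190 mm long, lying; leave it where it is. Origin at its underside.
Things that resemble listed ones, but are neither listed nor needed, are in the scene too. Leave any yellow look-alike of the cap alone.

How it is judged:
By the outcome, as a careful person would: the job done as asked, in the order asked, and still so for the second after the job is handed in, with the robot touching nothing.
Of block1, block2, block3, block4, block5 only 3 to 5 are there at a start; the rules pass over those that are not, and their reading is None.
At some moment in a run one of block1, block2, block3, block4, block5, cap may be knocked a few centimetres aside while the robot is not near it.
It also fails if it takes over 210 s, if anything falls off the work surface, if the arm or the gripper's body presses on something with over 40 N, if the wrist force passes 120 N, or if a joint passes its speed limit or range.

## Robot

A 6-joint arm with a two-finger parallel gripper is mounted at the origin on the work surface. World frame = base frame: x ahead of the robot, y to its left, z up, the work surface at z = 0. Lengths are in m, angles in rad, forces in N, time in s.
With the tool pointing down it reaches from about 0.25 to 0.8 m from the base axis. Payload 8.5 kg.
Tool frame: the origin (TCP) lies between the finger pads; the fingertips stand 25 mm ahead of it and the grasp point (between the pads) lies 6 mm ahead of it; z points along the fingers, y is the line along which they close (so a half turn about z gives the same grasp; the last joint's range is limited). The gripper opens to 85 mm and grips with 20 to 120 N. Pads are 22 mm wide; open, the fingers measure 114 mm over their backs; the gripper's body (76 mm by 85 mm) begins 54 mm behind the grasp point. The pads swing forward as they close: fully open they stand 13 mm farther back than shut.
Start: joints at [1.268, 0.238, -0.013, 1.319, 0, 1.571], TCP at [0.157, 0.501, 0.256] pointing down, gripper open.
Joint ranges: [-2.66, 2.66], [-1.03, 1.9], [-1.14, 1.46], [-1.82, 2.27], [-1.45, 1.34], [-3.14, 3.14]. Speed limits (rad/s): [2.22, 2.22, 2.79, 3.14, 3.14, 3.14].

## Interface

Orientations are given as a 3x3 rotation matrix whose columns are the frame's x, y, z axes.
In Python, from plant import robot gives the robot as it stands.
- The arm moves only by the tool arm_command, never from a script. Its argument "motion" is a list of rows, each an object of numbers: "dx", "dy", "dz": the shift along the tool's x, y, z in mm; "ax", "ay", "az": the turn, a rotation vector about the tool's x, y, z in rad; "fingers": the opening, from 0 (shut) to 1 (fully open). A call has 1 to 8 rows; each row is the pose to reach, as a shift and turn from the pose commanded when the call began, along the tool's axes at that moment; what a row does not reach only later rows make up. A row lasts 1/12 s, in which the tool goes at most 41.7 mm and 7.16 degrees, less where a joint would pass 70% of its speed; a pose out of reach is approached as far as the arm can. A call with a gripper value outside its range is refused whole. The fingers move at their own pace and stop on an object; "grip_force" is the grip in N (left out, the last holds). Time passes only in rows, so rows that repeat a pose let the fingers close. It gives the time, the measured TCP pose, the force, the opening and the grip force at its end, in the units of the state.
- robot.state(): the state, without advancing time (a new reading comes with each control period).
- robot.capture(name): name is "side" or "top" or "wrist"; returns a dict with "pixels" (400x640x3 uint8, red, green, blue), "intrinsics" (3x3 intrinsics, pixels), "origin" and "attitude" of the camera in the world; the wrist camera has in their place "hand_eye" (4x4, takes a point from camera to tool coordinates, whose origin is the TCP and whose axes are the flange's). Camera axes: x right, y up, looking along -z (the intrinsics and any distortion apply to the point x, -y, -z); pixel columns grow to the right and rows downward; lengths in m; the calibration is good to about 2 mm. A picture is of the moment at which its call begins: read the wrist's pose just before it. There is no depth.
- robot.job_done(): hands the job in; it is judged then, once.
The state is a dict: "t": time; "joint_pos": joint angles; "dq": joint speeds; "effort": joint torques, N m; "ee_pos": TCP position; "tool_rot": TCP orientation; "ft_force": force on the tool from outside, world axes, zero at the start; "torque": the same for the moment, N m; "opening": opening from 0.0 (shut) to 1.0 (fully open); "grip_force": force on a finger pad.
Only numpy, scipy, OpenCV 4.12 (cv2) and the standard library are available. Lean on these libraries where they do the work, as an engineer would, in place of code of your own. Each camera call takes 0.05 s, during which the arm holds its last target. There are 200 camera calls.

## Working session

There is one attempt and no reset: what is moved stays moved. The work goes in short steps, Python scripts to look and compute and a tool call to move; the robot and the scene stay as the last step left them, time stands still between calls to the robot, and variables do not carry over. Pictures are saved under pics/ and viewed, at most 16 in all, crops included, and the job is handed in when it is done.

Besides the shell and the picture viewer there is one more tool, called as a command line: name --argument value ..., lists and objects as JSON in quotes. arm_command: Moves the arm, as the interface text tells. Its arguments: {"type":"object","properties":{"motion":{"type":"array","items":{"type":"object","properties":{"dx":{"type":"number"},"dy":{"type":"number"},"dz":{"type":"number"},"ax":{"type":"number"},"ay":{"type":"number"},"az":{"type":"number"},"fingers":{"type":"number"}}}},"grip_force":{"type":"number"}},"required":["motion"]}

```bash
ls; mkdir -p pics; cat > h.py <<'E'
import numpy as np, cv2
from plant import robot
def cap(n):
    s=robot.state(); c=robot.capture(n); K=np.array(c['intrinsics'])
    if n=='wrist':
        T=np.eye(4);T[:3,:3]=s['tool_rot'];T[:3,3]=s['ee_pos'];W=T@np.array(c['hand_eye']);R=W[:3,:3];o=W[:3,3]
    else: R=np.array(c['attitude']);o=np.array(c['origin'])
    return dict(im=np.array(c['pixels']),K=K,R=R,o=o,extra={k:v for k,v in c.items() if k!='pixels'})
def ray(c,u,v):
    K=c['K'];d=np.array([(u-K[0,2])/K[0,0],-(v-K[1,2])/K[1,1],-1.]);return c['R']@d
def onz(c,u,v,z):
    d=ray(c,u,v);return c['o']+d*(z-c['o'][2])/d[2]
def proj(c,p):
    q=c['R'].T@(np.asarray(p)-c['o']);K=c['K'];return np.array([K[0,0]*q[0]/-q[2]+K[0,2],K[1,1]*-q[1]/-q[2]+K[1,2]])
def save(c,f): cv2.imwrite('pics/'+f,c['im'][:,:,::-1])
E
python3 - <<'E'
from h import *
for n in ('top','side','wrist'):
    c=cap(n);save(c,n+'0.png');np.save('pics/'+n+'0.npy',c['im']);print(n,c['extra'],c['o'],c['R'].round(3))
print(robot.state())
E
```

```text
pics
top {'intrinsics': array([[371.04276104,   0.        , 318.86379985],
       [  0.        , 371.04276104, 198.31856533],
       [  0.        ,   0.        ,   1.        ]]), 'origin': array([ 0.38349586, -0.01170449,  1.06477693]), 'attitude': array([[ 0.02389991,  0.99453478, -0.10163353],
       [-0.99971385,  0.02387883, -0.00142415],
       [ 0.00101053,  0.10163849,  0.99482089]])} [ 0.38349586 -0.01170449  1.06477693] [[ 0.024  0.995 -0.102]
 [-1.     0.024 -0.001]
 [ 0.001  0.102  0.995]]
side {'intrinsics': array([[504.89716937,   0.        , 313.63414043],
       [  0.        , 504.89716937, 205.34449498],
       [  0.        ,   0.        ,   1.        ]]), 'origin': array([ 0.41287263, -1.15073757,  0.7751353 ]), 'attitude': array([[ 0.9984135 ,  0.02433978, -0.05077463],
       [-0.05598858,  0.52491979, -0.84930825],
       [ 0.00598063,  0.85080362,  0.52544975]])} [ 0.41287263 -1.15073757  0.7751353 ] [[ 0.998  0.024 -0.051]
 [-0.056  0.525 -0.849]
 [ 0.006  0.851  0.525]]
wrist {'intrinsics': array([[324.34503226,   0.        , 320.42575891],
       [  0.        
[... 630 characters left out ...]
1.31921449e+00,
       -1.88566990e-05,  1.57076948e+00]), 'dq': array([-0.00210995, -0.00187496,  0.0014073 ,  0.00020286,  0.00054016,
       -0.00146386]), 'effort': array([-5.67414572e-04, -5.39076269e+01,  3.46597874e+01,  1.43931893e-02,
       -4.19329058e-05,  1.75805866e-06]), 'ee_pos': array([0.1564667 , 0.50083631, 0.25581244]), 'tool_rot': array([[-9.54515232e-01,  2.98161982e-01, -3.23050716e-04],
       [ 2.98162157e-01,  9.54514601e-01, -1.09733175e-03],
       [-1.88259847e-05, -1.14374137e-03, -9.99999346e-01]]), 'ft_force': array([ 0.98855413, -0.02318855,  0.3589538 ]), 'torque': array([0.0103068 , 0.01468903, 0.02111662]), 'grip_force': 0.0, 'opening': 0.9994973456365155}
```

View pics/top0.png

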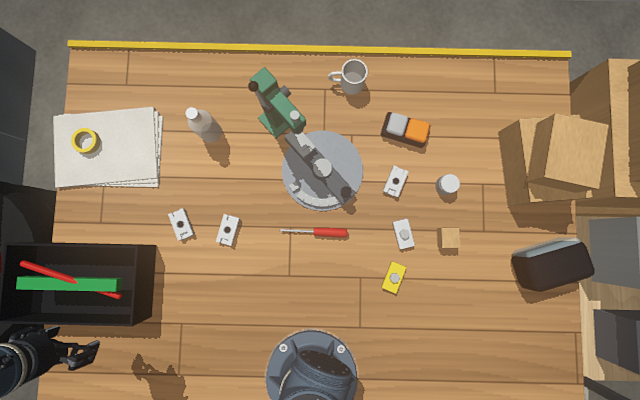

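View pics/side0.png

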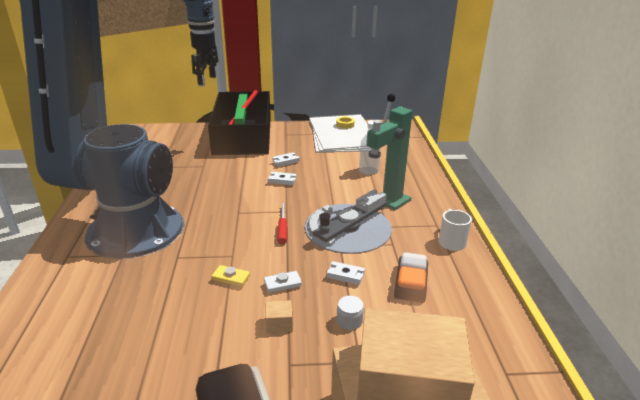

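The top view shows three blocks at about (180,225), (228,230) and (396,181), the white cap at (403,234) and a yellow look-alike at (394,278). The disc is at (322,171), the knob at (346,193), and the nest lies up-left under the press. The side view agrees: three blocks, no others.

```bash
cat >> h.py <<'E'
def blobs(c,z,m,amin=150,amax=1e9):
    out=[]
    for k in cv2.findContours(m.astype(np.uint8),cv2.RETR_EXTERNAL,cv2.CHAIN_APPROX_NONE)[0]:
        a=cv2.contourArea(k)
        if a<amin or a>amax: continue
        P=np.array([onz(c,u+.0,v+.0,z)[:2] for u,v in k[:,0]])*1000
        (x,y),(w,h),t=cv2.minAreaRect(P.astype(np.float32))
        if w<h: w,h,t=h,w,t+90
        out.append((k[:,0].mean(0).round(),np.array([x,y]).round(1),round(w,1),round(h,1),round((t+90)%180-90,1)))
    return out
def bright(c,v=140,s=60):
    h=cv2.cvtColor(c['im'],cv2.COLOR_RGB2HSV);return (h[...,2]>v)&(h[...,1]<s)
E
python3 - <<'E'
from h import *
c=cap('top')
for b in blobs(c,.022,bright(c),100,3000): print(b)
h=cv2.cvtColor(c['im'],cv2.COLOR_RGB2HSV)
print('yellow',[b for b in blobs(c,.022,(h[...,0]>22)&(h[...,0]<35)&(h[...,1]>150)&(h[...,2]>120),100,3000)])
g=(h[...,1]<60)&(h[...,2]>60);g[:, :250]=0;g[:,380:]=0;g[:120]=0;g[240:]=0
for k in cv2.findContours(g.astype(np.uint8),0,1)[0]:
    if cv2.contourArea(k)>1500:
        hu=cv2.convexHull(k);P=np.array([onz(c,u,v,.004)[:2] for u,v in hu[:,0]])*1000
        print('disc',cv2.minEnclosingCircle(P.astype(np.float32)),cv2.contourArea(k))
for a in [(322,168),(297,146)]: print(a,onz(c,*a,.044),onz(c,*a,.058))
print('knob',onz(c,346,193,.083),'col top',onz(c,263,78,.284))
cv2.imwrite('pics/fix.png',cv2.resize(c['im'][60:220,235:395,::-1],None,fx=3.7,fy=3.7,interpolation=2))
E
```

```text
(array([547., 245.]), array([ 371.5, -648.6]), 185.6, 28.4, -72.7)
(array([403., 234.]), array([ 397.2, -249. ]), 79.5, 45.3, 15.0)
(array([227., 229.]), array([396.7, 244.6]), 81.0, 46.6, -13.7)
(array([180., 224.]), array([408.6, 376.7]), 82.2, 46.0, 24.0)
(array([448., 183.]), array([ 543.5, -379.5]), 56.6, 51.9, 64.1)
(array([395., 181.]), array([ 544.9, -226.1]), 82.1, 47.2, -21.9)
(array([308., 194.]), array([511.8,  31. ]), 212.4, 77.3, 53.0)
(array([331., 155.]), array([614.3, -52.3]), 236.1, 123.2, 37.9)
(array([397., 123.]), array([ 712.8, -229.4]), 59.0, 49.1, -16.3)
(array([198., 121.]), array([707.7, 349.6]), 81.6, 75.1, 64.0)
(array([349.,  72.]), array([872. , -89.4]), 107.0, 76.2, 73.8)
yellow [(array([394., 277.]), array([ 276.3, -222.1]), 78.9, 45.1, -21.3), (array([ 84., 139.]), array([643.5, 670.5]), 68.6, 67.3, -21.8), (array([319.,  48.]), array([9.327e+02, 8.000e-01]), 1480.8, 23.3, -89.9)]
disc ((607.01708984375, 21.17717933654785), 166.98214721679688) 5451.5
(322, 168) [ 0.57295723 -0.01695543  0.044     ] [ 0.57035876 -0.01688341  0.058     ]
(297, 146) [0.63381965 0.05460843 0.044     ] [0.63038645 0.05369894 0.058     ]
knob [ 0.49976955 -0.08222512  0.083     ] col top [0.72480416 0.11789538 0.284     ]
```

View pics/fix.png

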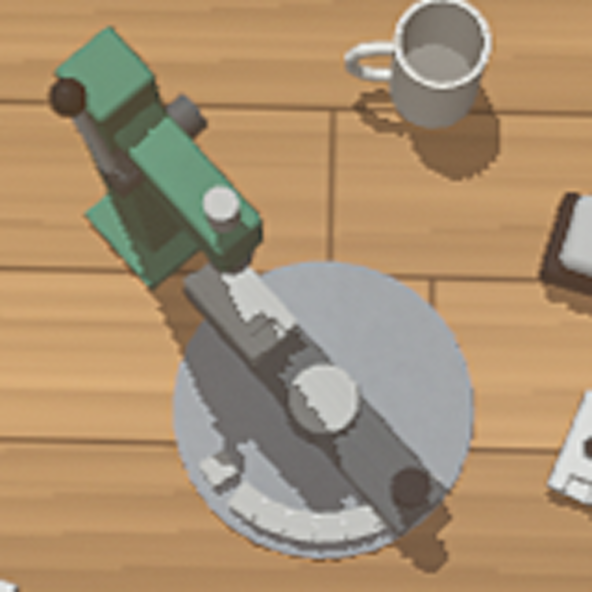

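The fixture crop puts the disc centre at full-image (322.6,170.8), the knob top at (346.1,192.2) and the hub at (322.6,167.3). The nest is partly under the ram.

```bash
cat >> h.py <<'E'
from scipy.spatial.transform import Rotation as Ro
def go(p,azdeg):
    """p mm: print shift and turn (tool axes) to TCP p with tool x at azimuth azdeg"""
    s=robot.state();R=np.array(s['tool_rot']);a=np.deg2rad(azdeg)
    T=np.array([[np.cos(a),np.sin(a),0],[np.sin(a),-np.cos(a),0],[0,0,-1]])
    d=R.T@(np.array(p)-np.array(s['ee_pos'])*1000)
    print('dxyz',d.round(1),'rot',Ro.from_matrix(R.T@T).as_rotvec().round(4),'az now',np.rad2deg(np.arctan2(R[1,0],R[0,0])).round(1))
def st():
    s=robot.state();print('t',round(s['t'],2),'p',(s['ee_pos']*1000).round(1),'F',s['ft_force'].round(1),'op',round(s['opening'],3),'g',round(s['grip_force'],1))
E
python3 - <<'E'
from h import *
c=cap('top')
p=onz(c,322.6,170.8,.004);k=onz(c,346.1,192.2,.083);print(p,onz(c,322.6,167.3,.044),k,np.linalg.norm((k-p)[:2]),np.rad2deg(np.arctan2(*(p-k)[1::-1])))
go([k[0]*1000,k[1]*1000,205],225)
E
```

```text
[ 0.57220651 -0.01908753  0.004     ] [ 0.5749762  -0.01858292  0.044     ] [ 0.50192153 -0.08245617  0.083     ] 0.09463383630041737 42.037685331693964
dxyz [-503.7 -453.8   51.3] rot [-7.0000e-04 -4.0000e-04 -1.0882e+00] az now 162.6
```

arm_command --motion '[{"dx": -240,"dy": -215,"dz": 0,"az": -0.9},{"dx": -240,"dy": -215,"dz": 0,"az": -0.9},{"dx": -240,"dy": -215,"dz": 0,"az": -0.9},{"dx": -240,"dy": -215,"dz": 0,"az": -0.9},{"dx": -240,"dy": -215,"dz": 0,"az": -0.9},{"dx": -240,"dy": -215,"dz": 0,"az": -0.9},{"dx": -240,"dy": -215,"dz": 0,"az": -0.9},{"dx": -240,"dy": -215,"dz": 0,"az": -0.9}]'

```text
schema error: expected keys dx, dy, dz, ax, ay, az, fingers
```

```bash
python3 - <<'E'
from h import *
st();go([502,-82.5,205],222)
E
```

```text
t 0.25 p [156.5 500.9 256. ] F [ 0.1  0.2 -0.5] op 1.001 g 0.0
dxyz [-503.8 -453.8   51.3] rot [-7.0000e-04 -4.0000e-04 -1.0359e+00] az now 162.6
```

arm_command --motion '[{"dx": -250,"dy": -220,"dz": 0,"ax": 0,"ay": 0,"az": -0.9,"fingers": 1},{"dx": -250,"dy": -220,"dz": 0,"ax": 0,"ay": 0,"az": -0.9,"fingers": 1},{"dx": -250,"dy": -220,"dz": 0,"ax": 0,"ay": 0,"az": -0.9,"fingers": 1},{"dx": -250,"dy": -220,"dz": 0,"ax": 0,"ay": 0,"az": -0.9,"fingers": 1},{"dx": -250,"dy": -220,"dz": 0,"ax": 0,"ay": 0,"az": -0.9,"fingers": 1},{"dx": -250,"dy": -220,"dz": 0,"ax": 0,"ay": 0,"az": -0.9,"fingers": 1},{"dx": -250,"dy": -220,"dz": 0,"ax": 0,"ay": 0,"az": -0.9,"fingers": 1},{"dx": -250,"dy": -220,"dz": 0,"ax": 0,"ay": 0,"az": -0.9,"fingers": 1}]'

```text
t: 0.92
ee_pos: [0.3103, 0.2488, 0.2565]
tool_rot: [[-0.836, -0.548, 0.0], [-0.548, 0.836, 0.0], [-0.0, -0.0, -1.0]]
ft_force: [1.2, -0.2, -0.5]
opening: 1.001
grip_force: 0.0
```

```bash
python3 - <<'E'
from h import *
st();go([502,-82.5,205],222)
E
```

```text
t 0.92 p [310.3 248.8 256.5] F [ 1.2 -0.2 -0.5] op 1.001 g 0.0
dxyz [  21.4 -382.2   51.5] rot [-1.000e-04  4.000e-04 -1.528e-01] az now -146.8
```

arm_command --motion '[{"dx": 20,"dy": -355,"dz": 50,"ax": 0,"ay": 0,"az": -0.153,"fingers": 1},{"dx": 20,"dy": -355,"dz": 50,"ax": 0,"ay": 0,"az": -0.153,"fingers": 1},{"dx": 20,"dy": -355,"dz": 50,"ax": 0,"ay": 0,"az": -0.153,"fingers": 1},{"dx": 20,"dy": -355,"dz": 50,"ax": 0,"ay": 0,"az": -0.153,"fingers": 1},{"dx": 20,"dy": -355,"dz": 50,"ax": 0,"ay": 0,"az": -0.153,"fingers": 1},{"dx": 20,"dy": -355,"dz": 50,"ax": 0,"ay": 0,"az": -0.153,"fingers": 1},{"dx": 20,"dy": -355,"dz": 50,"ax": 0,"ay": 0,"az": -0.153,"fingers": 1},{"dx": 20,"dy": -355,"dz": 50,"ax": 0,"ay": 0,"az": -0.153,"fingers": 1}]'

```text
t: 1.58
ee_pos: [0.4701, -0.0314, 0.2109]
tool_rot: [[-0.747, -0.665, 0.0], [-0.665, 0.747, -0.0], [-0.0, -0.0, -1.0]]
ft_force: [1.3, 0.7, 0.3]
opening: 0.997
grip_force: 0.0
```

```bash
python3 - <<'E'
from h import *
st();go([502,-82.5,205],222)
E
```

```text
t 1.58 p [470.1 -31.4 210.9] F [1.3 0.7 0.3] op 0.997 g 0.0
dxyz [ 10.1 -59.4   5.9] rot [-0.0003  0.0003 -0.0055] az now -138.3
```

arm_command --motion '[{"dx": 5,"dy": -50,"dz": 5,"ax": 0,"ay": 0,"az": 0,"fingers": 1},{"dx": 5,"dy": -50,"dz": 5,"ax": 0,"ay": 0,"az": 0,"fingers": 1},{"dx": 5,"dy": -50,"dz": 5,"ax": 0,"ay": 0,"az": 0,"fingers": 1},{"dx": 5,"dy": -50,"dz": 5,"ax": 0,"ay": 0,"az": 0,"fingers": 1}]'

```text
t: 1.92
ee_pos: [0.4986, -0.0701, 0.2056]
tool_rot: [[-0.748, -0.664, -0.002], [-0.664, 0.748, 0.0], [0.001, 0.001, -1.0]]
ft_force: [0.3, 0.4, 0.5]
opening: 0.999
grip_force: 0.0
```

```bash
python3 - <<'E'
from h import *
st();c=cap('wrist');save(c,'w1.png');np.savez('pics/w1.npz',**{k:c[k] for k in('im','K','R','o')})
print(proj(c,[.502,-.0825,.083]),proj(c,[.573,-.019,.044]))
E
```

```text
t 1.92 p [498.6 -70.1 205.6] F [0.3 0.4 0.5] op 0.999 g 0.0
[305.513312   193.55326786] [308.89127867 278.14699676]
```

View pics/w1.png

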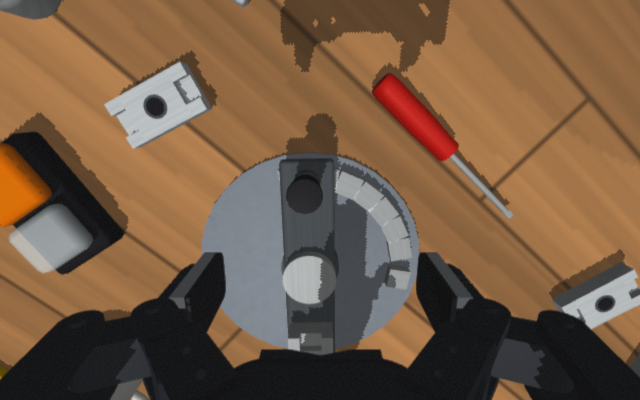

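The wrist view has the knob at (304,193) and the hub at (309,279), within a pixel of where the top camera predicted them. The bar is upright in the image. So the knob is at (502,-82.5) mm and the pivot at (572.8,-18.8).

arm_command --motion '[{"dx": 5.7,"dy": -11.5,"dz": 60,"ax": 0,"ay": 0,"az": 0,"fingers": 1},{"dx": 5.7,"dy": -11.5,"dz": 100,"ax": 0,"ay": 0,"az": 0,"fingers": 1},{"dx": 5.7,"dy": -11.5,"dz": 137,"ax": 0,"ay": 0,"az": 0,"fingers": 1},{"dx": 5.7,"dy": -11.5,"dz": 137,"ax": 0,"ay": 0,"az": 0,"fingers": 1},{"dx": 5.7,"dy": -11.5,"dz": 137,"ax": 0,"ay": 0,"az": 0,"fingers": 1},{"dx": 5.7,"dy": -11.5,"dz": 137,"ax": 0,"ay": 0,"az": 0,"fingers": 1}]'

```text
t: 2.47
ee_pos: [0.5018, -0.0811, 0.0694]
tool_rot: [[-0.745, -0.667, -0.001], [-0.667, 0.745, 0.0], [0.001, 0.001, -1.0]]
ft_force: [0.0, -0.2, 0.0]
opening: 1.0
grip_force: 0.0
```

arm_command --grip_force 50 --motion '[{"dx": 0,"dy": 0,"dz": 0,"ax": 0,"ay": 0,"az": 0,"fingers": 0},{"dx": 0,"dy": 0,"dz": 0,"ax": 0,"ay": 0,"az": 0,"fingers": 0},{"dx": 0,"dy": 0,"dz": 0,"ax": 0,"ay": 0,"az": 0,"fingers": 0},{"dx": 0,"dy": 0,"dz": 0,"ax": 0,"ay": 0,"az": 0,"fingers": 0},{"dx": 0,"dy": 0,"dz": 0,"ax": 0,"ay": 0,"az": 0,"fingers": 0},{"dx": 0,"dy": 0,"dz": 0,"ax": 0,"ay": 0,"az": 0,"fingers": 0},{"dx": 0,"dy": 0,"dz": 0,"ax": 0,"ay": 0,"az": 0,"fingers": 0},{"dx": 0,"dy": 0,"dz": 0,"ax": 0,"ay": 0,"az": 0,"fingers": 0}]'

```text
t: 3.13
ee_pos: [0.5031, -0.0825, 0.0702]
tool_rot: [[-0.747, -0.665, 0.002], [-0.665, 0.747, -0.001], [-0.001, -0.002, -1.0]]
ft_force: [-0.1, -0.3, 8.0]
opening: 0.312
grip_force: 48.5
```

```bash
python3 - <<'E'
from h import *
st();go([502,-82.5,68],222);c=cap('wrist');save(c,'w2.png');
E
```

```text
t 3.13 p [503.1 -82.5  70.2] F [-0.1 -0.3  8. ] op 0.312 g 48.5
dxyz [0.9 0.8 2.2] rot [-0.0017  0.0011 -0.0054] az now -138.3
```

arm_command --motion '[{"dx": 0,"dy": 0,"dz": -5,"ax": 0,"ay": 0,"az": 0,"fingers": 0},{"dx": 0,"dy": 0,"dz": -9,"ax": 0,"ay": 0,"az": 0,"fingers": 0},{"dx": 0,"dy": 0,"dz": -13.5,"ax": 0,"ay": 0,"az": 0,"fingers": 0},{"dx": 0,"dy": 0,"dz": -13.5,"ax": 0,"ay": 0,"az": 0,"fingers": 0},{"dx": 0,"dy": 0,"dz": -13.5,"ax": 0,"ay": 0,"az": 0,"fingers": 0},{"dx": 0,"dy": 0,"dz": -13.5,"ax": 0,"ay": 0,"az": 0,"fingers": 0}]'

```text
t: 3.68
ee_pos: [0.5026, -0.0822, 0.0825]
tool_rot: [[-0.747, -0.665, 0.0], [-0.665, 0.747, 0.0], [-0.0, -0.0, -1.0]]
ft_force: [3.1, 0.1, -6.7]
opening: 0.313
grip_force: 49.9
```

```bash
python3 - <<'E'
from h import *
s=robot.state();st();print(s['joint_pos'].round(2));c=cap('wrist');save(c,'w2.png')
# arc rows in tool frame: tool x radial out, y tangential. clockwise (seen from above)
R=np.array(s['tool_rot']);P=np.array([572.8,-18.8]);p=np.array(s['ee_pos'])*1000;r=p[:2]-P;print(np.hypot(*r),np.rad2deg(np.arctan2(r[1],r[0])))
for k in range(1,9):
  for st_ in (5.5,):
    a=-np.deg2rad(k*st_);q=np.array([np.cos(a)*r[0]-np.sin(a)*r[1],np.sin(a)*r[0]+np.cos(a)*r[1]])-r
    print(k,(R.T@np.array([*q,0])).round(1),-round(a,3))
E
```

```text
t 3.68 p [502.6 -82.2  82.5] F [ 3.1  0.1 -6.7] op 0.313 g 49.9
[-0.16  0.33 -0.36  0.88  0.   -0.89]
94.60142512202366 -137.91525105487557
1 [-0.4  9.1 -0. ] 0.096
2 [-1.6 18.1 -0. ] 0.192
3 [-3.7 26.9 -0. ] 0.288
4 [-6.7 35.5 -0. ] 0.384
5 [-10.4  43.8  -0. ] 0.48
6 [-14.9  51.6  -0. ] 0.576
7 [-20.2  59.   -0. ] 0.672
8 [-26.1  65.9  -0. ] 0.768
```

View pics/w2.png

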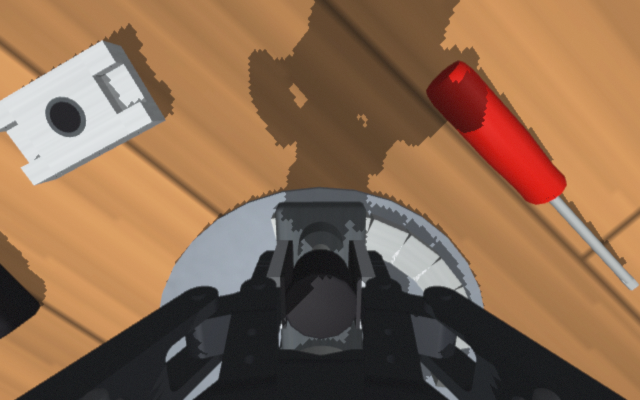

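The knob is between the pads and lifted; the −6.7 N reading matches the spring near full height. Now the swing.

arm_command --motion '[{"dx": -0.4,"dy": 9.1,"dz": 0,"ax": 0,"ay": 0,"az": 0.096,"fingers": 0},{"dx": -1.6,"dy": 18.1,"dz": 0,"ax": 0,"ay": 0,"az": 0.192,"fingers": 0},{"dx": -3.7,"dy": 26.9,"dz": 0,"ax": 0,"ay": 0,"az": 0.288,"fingers": 0},{"dx": -6.7,"dy": 35.5,"dz": 0,"ax": 0,"ay": 0,"az": 0.384,"fingers": 0},{"dx": -10.4,"dy": 43.8,"dz": 0,"ax": 0,"ay": 0,"az": 0.48,"fingers": 0},{"dx": -14.9,"dy": 51.6,"dz": 0,"ax": 0,"ay": 0,"az": 0.576,"fingers": 0},{"dx": -20.2,"dy": 59,"dz": 0,"ax": 0,"ay": 0,"az": 0.672,"fingers": 0},{"dx": -26.1,"dy": 65.9,"dz": 0,"ax": 0,"ay": 0,"az": 0.768,"fingers": 0}]'

```text
t: 4.4
ee_pos: [0.4777, -0.0153, 0.0823]
tool_rot: [[-0.999, 0.044, -0.001], [0.044, 0.999, -0.0], [0.001, -0.0, -1.0]]
ft_force: [4.1, 1.1, -6.4]
opening: 0.31
grip_force: 50.0
```

arm_command --motion '[{"dx": -0.4,"dy": 9.1,"dz": 0,"ax": 0,"ay": 0,"az": 0.096,"fingers": 0},{"dx": -1.6,"dy": 18.1,"dz": 0,"ax": 0,"ay": 0,"az": 0.192,"fingers": 0},{"dx": -3.7,"dy": 26.9,"dz": 0,"ax": 0,"ay": 0,"az": 0.288,"fingers": 0},{"dx": -6.7,"dy": 35.5,"dz": 0,"ax": 0,"ay": 0,"az": 0.384,"fingers": 0},{"dx": -10.4,"dy": 43.8,"dz": 0,"ax": 0,"ay": 0,"az": 0.48,"fingers": 0},{"dx": -14.9,"dy": 51.6,"dz": 0,"ax": 0,"ay": 0,"az": 0.576,"fingers": 0},{"dx": -20.2,"dy": 59,"dz": 0,"ax": 0,"ay": 0,"az": 0.672,"fingers": 0},{"dx": -20.2,"dy": 59,"dz": 0,"ax": 0,"ay": 0,"az": 0.672,"fingers": 0}]'

```text
t: 5.07
ee_pos: [0.5, 0.0442, 0.0819]
tool_rot: [[-0.754, 0.656, -0.003], [0.656, 0.754, 0.002], [0.003, -0.0, -1.0]]
ft_force: [-1.6, 4.5, -6.3]
opening: 0.308
grip_force: 50.1
```

```bash
python3 - <<'E'
from h import *
st();s=robot.state();p=np.array(s['ee_pos'])*1000;r=p[:2]-[572.8,-18.8];print(np.hypot(*r),np.rad2deg(np.arctan2(r[1],r[0])))
q=np.array([572.8,-18.8])+94.8*np.array([np.cos(np.deg2rad(132)),np.sin(np.deg2rad(132))])
go([*q,p[2]],132)
E
```

```text
t 5.07 p [500.   44.2  81.9] F [-1.6  4.5 -6.3] op 0.308 g 50.1
96.2915161225124 139.12602565262452
dxyz [-2.2 11.8 -0. ] rot [-0.0004 -0.0031  0.1216] az now 139.0
```

arm_command --motion '[{"dx": -0.6,"dy": 6,"dz": 0,"ax": 0,"ay": 0,"az": 0.06,"fingers": 0},{"dx": -1.5,"dy": 11.6,"dz": 0,"ax": 0,"ay": 0,"az": 0.121,"fingers": 0},{"dx": -1.5,"dy": 11.6,"dz": 0,"ax": 0,"ay": 0,"az": 0.121,"fingers": 0},{"dx": -1.5,"dy": 11.6,"dz": 0,"ax": 0,"ay": 0,"az": 0.121,"fingers": 0},{"dx": -1.5,"dy": 11.6,"dz": 4,"ax": 0,"ay": 0,"az": 0.121,"fingers": 0},{"dx": -1.5,"dy": 11.6,"dz": 9,"ax": 0,"ay": 0,"az": 0.121,"fingers": 0},{"dx": -1.5,"dy": 11.6,"dz": 9,"ax": 0,"ay": 0,"az": 0.121,"fingers": 0},{"dx": -1.5,"dy": 11.6,"dz": 9,"ax": 0,"ay": 0,"az": 0.121,"fingers": 0}]'

```text
t: 5.73
ee_pos: [0.5079, 0.0523, 0.0726]
tool_rot: [[-0.674, 0.739, -0.003], [0.738, 0.674, 0.004], [0.005, 0.0, -1.0]]
ft_force: [-0.3, 14.8, -9.1]
opening: 0.309
grip_force: 50.3
```

```bash
python3 - <<'E'
from h import *
st();s=robot.state();p=np.array(s['ee_pos'])*1000;r=p[:2]-[572.8,-18.8];print(np.hypot(*r),np.rad2deg(np.arctan2(r[1],r[0])));go([509.4,51.7,69],132)
E
```

```text
t 5.73 p [507.9  52.3  72.6] F [-0.3 14.8 -9.1] op 0.309 g 50.3
96.28579441831519 132.38443407910134
dxyz [-1.5  0.7  3.6] rot [ 0.0004 -0.0054  0.0069] az now 132.4
```

arm_command --motion '[{"dx": -0.5,"dy": 0,"dz": 1.5,"ax": 0,"ay": 0,"az": 0,"fingers": 0},{"dx": -0.5,"dy": 0,"dz": 1.5,"ax": 0,"ay": 0,"az": 0,"fingers": 1},{"dx": -0.5,"dy": 0,"dz": 1.5,"ax": 0,"ay": 0,"az": 0,"fingers": 1},{"dx": -0.5,"dy": 0,"dz": 1.5,"ax": 0,"ay": 0,"az": 0,"fingers": 1},{"dx": -0.5,"dy": 0,"dz": 1.5,"ax": 0,"ay": 0,"az": 0,"fingers": 1},{"dx": -0.5,"dy": 0,"dz": 1.5,"ax": 0,"ay": 0,"az": 0,"fingers": 1},{"dx": -0.5,"dy": 0,"dz": 1.5,"ax": 0,"ay": 0,"az": 0,"fingers": 1},{"dx": -0.5,"dy": 0,"dz": 1.5,"ax": 0,"ay": 0,"az": 0,"fingers": 1}]'

```text
t: 6.4
ee_pos: [0.5097, 0.0497, 0.0722]
tool_rot: [[-0.672, 0.74, 0.0], [0.74, 0.672, -0.0], [-0.0, -0.0, -1.0]]
ft_force: [0.9, -0.3, 0.8]
opening: 0.999
grip_force: 0.0
```

arm_command --motion '[{"dx": 0,"dy": 0,"dz": -60,"ax": 0,"ay": 0,"az": 0,"fingers": 1},{"dx": 0,"dy": 0,"dz": -110,"ax": 0,"ay": 0,"az": 0,"fingers": 1},{"dx": 0,"dy": 0,"dz": -135,"ax": 0,"ay": 0,"az": 0,"fingers": 1},{"dx": 0,"dy": 0,"dz": -135,"ax": 0,"ay": 0,"az": 0,"fingers": 1},{"dx": 0,"dy": 0,"dz": -135,"ax": 0,"ay": 0,"az": 0,"fingers": 1},{"dx": 0,"dy": 0,"dz": -135,"ax": 0,"ay": 0,"az": 0,"fingers": 1}]'

```text
t: 6.9
ee_pos: [0.5099, 0.0498, 0.2073]
tool_rot: [[-0.672, 0.74, 0.001], [0.74, 0.672, -0.0], [-0.001, 0.001, -1.0]]
ft_force: [-0.5, 0.4, -2.0]
opening: 1.003
grip_force: 0.0
```

```bash
python3 - <<'E'
from h import *
st();w=cap('wrist');t=cap('top');s=cap('side')
a=cv2.resize(w['im'],(560,350));b=cv2.resize(t['im'][60:220,235:395],(300,240));d=cv2.resize(s['im'][110:260,280:440],(300,240))
im=np.zeros((590,600,3),np.uint8);im[:350,:560]=a;im[350:,:300]=b;im[350:,300:]=d
cv2.imwrite('pics/m3.png',im[...,::-1]);save(w,'w3.png')
print('knob home',proj(w,[.5094,.0517,.083]),proj(s,[.5094,.0517,.083]),proj(t,[.5094,.0517,.083]))
E
```

```text
t 6.9 p [509.9  49.8 207.3] F [-0.5  0.4 -2. ] op 1.003 g 0.0
knob home [322.00080978 196.909743  ] [322.68423013 189.11979346] [295.85334025 188.2159988 ]
```

View pics/m3.png

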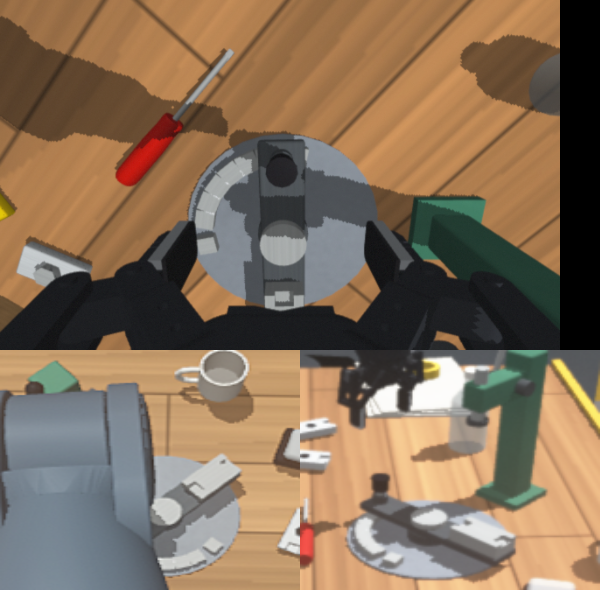

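The montage shows the arm at the loading station, with the knob at wrist pixel (321,194), where I predicted it. The nest notches show at the bottom. Next I'll check the plunger height numerically and move over the nest.

```bash
python3 - <<'E'
from h import *
s=cap('side');g=cv2.cvtColor(s['im'],cv2.COLOR_RGB2GRAY)
print(g[180:215,322]);print(g[190,310:336])
for dz in(0,.01):print(dz,[proj(s,[.5094,.0517,z+dz]).round(1) for z in(.053+.005,.078,.083)])
go([636.4,-89.4,190],132)
E
```

```text
[184 184 185 186 186 187 172  87  64  64  64  63  54  54  55  54  55  53
  63  88 105  87  75  71  70  72  85 115 119 116 101  79  72  73  85]
[189 186 183 181 178 178 175 141  84  63  63  64  64  64  64  64  63  87
 167 179 159 162 187 196 203 205]
0 [array([322.5, 196.9]), array([322.7, 190.7]), array([322.7, 189.1])]
0.01 [array([322.6, 193.8]), array([322.7, 187.5]), array([322.7, 186. ])]
dxyz [-188.8    0.8   15.2] rot [-0.0024 -0.0016  0.0046] az now 132.3
```

arm_command --motion '[{"dx": -189,"dy": 0.8,"dz": 15,"ax": 0,"ay": 0,"az": 0.004,"fingers": 1},{"dx": -189,"dy": 0.8,"dz": 15,"ax": 0,"ay": 0,"az": 0.004,"fingers": 1},{"dx": -189,"dy": 0.8,"dz": 15,"ax": 0,"ay": 0,"az": 0.004,"fingers": 1},{"dx": -189,"dy": 0.8,"dz": 15,"ax": 0,"ay": 0,"az": 0.004,"fingers": 1},{"dx": -189,"dy": 0.8,"dz": 15,"ax": 0,"ay": 0,"az": 0.004,"fingers": 1},{"dx": -189,"dy": 0.8,"dz": 15,"ax": 0,"ay": 0,"az": 0.004,"fingers": 1},{"dx": -189,"dy": 0.8,"dz": 15,"ax": 0,"ay": 0,"az": 0.004,"fingers": 1},{"dx": -189,"dy": 0.8,"dz": 15,"ax": 0,"ay": 0,"az": 0.004,"fingers": 1}]'

```text
t: 7.77
ee_pos: [0.6365, -0.0891, 0.1908]
tool_rot: [[-0.669, 0.743, -0.003], [0.743, 0.669, 0.0], [0.002, -0.002, -1.0]]
ft_force: [-0.3, -0.4, 0.4]
opening: 1.003
grip_force: 0.0
```

```bash
python3 - <<'E'
from h import *
st();c=cap('wrist');save(c,'w4.png')
a=np.deg2rad(-48);X=np.array([np.cos(a),np.sin(a)]);Y=np.array([-X[1],X[0]])
for i,j in[(40,22),(40,-22),(-40,-22),(-40,22),(25.3,10.7),(25.3,-10.7),(-25.3,-10.7),(-25.3,10.7)]:
    print(i,j,proj(c,[*((np.array([636.4,-89.4])+i*X+j*Y)/1000),.058]).round(1))
E
```

```text
t 7.77 p [636.5 -89.1 190.8] F [-0.3 -0.4  0.4] op 1.003 g 0.0
40 22 [347.2 242.7]
40 -22 [294.7 242.6]
-40 -22 [292.4 146.6]
-40 22 [349.6 146.6]
25.3 10.7 [333.9 226.2]
25.3 -10.7 [308.  226.2]
-25.3 -10.7 [307.3 165.5]
-25.3 10.7 [334.7 165.5]
```

View pics/w4.png

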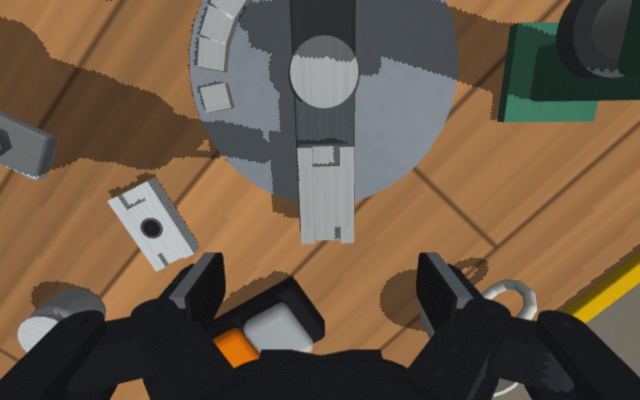

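The nest in the wrist view spans u 298–354 and v 146–243, about 5 px right of the prediction. I'll measure it properly.

```bash
cat >> h.py <<'E'
def edges(c,pts,z,w=7):
    """pts: predicted rectangle corners px (4x2, in order). refine each side to the strongest gradient, fit lines, return corners on plane z in mm"""
    g=cv2.GaussianBlur(cv2.cvtColor(c['im'],cv2.COLOR_RGB2GRAY),(0,0),.8).astype(np.float32);pts=np.array(pts,float);L=[]
    ctr=pts.mean(0)
    for i in range(4):
        a,b=pts[i],pts[(i+1)%4];n=np.array([b[1]-a[1],a[0]-b[0]]);n/=np.hypot(*n);n*=np.sign((a-ctr)@n);q=[]
        for t in np.linspace(.12,.88,40):
            k=np.arange(-w,w+.01,.25);P=(a+(b-a)*t)[:,None]+n[:,None]*k
            v=cv2.remap(g,P[0][None].astype(np.float32),P[1][None].astype(np.float32),1)[0];d=v[:-4]-v[4:];j=int(np.argmax(np.abs(d)));q.append(P[:,j+2])
        q=np.array(q,np.float32)
        for _ in range(3):
            vx,vy,x,y=cv2.fitLine(q,cv2.DIST_HUBER,0,.01,.01).ravel();e=np.abs((q[:,0]-x)*vy-(q[:,1]-y)*vx);q=q[e<=max(1,np.percentile(e,70))]
        L.append((x,y,vx,vy,len(q),e.std()))
    C=[]
    for i in range(4):
        x,y,a,b=L[i-1][:4];X,Y,A,B=L[i][:4];t=np.linalg.solve([[a,-A],[b,-B]],[X-x,Y-y])[0];C.append([x+a*t,y+b*t])
    W=np.array([onz(c,*p,z)[:2]*1000 for p in C]);m=W.mean(0);d=(W[0]+W[1]-W[2]-W[3])
    e=np.linalg.norm(np.roll(W,-1,0)-W,axis=1)
    return np.array(C).round(1),m.round(1),e.round(1),W
E
python3 - <<'E'
from h import *
c=cap('wrist')
C,m,e,W=edges(c,[(298,146),(354,146),(353,243),(301,243)],.058,5);print(C,m,e)
v=W[2]+W[3]-W[0]-W[1];print('long axis az',np.rad2deg(np.arctan2(v[1],v[0])))
g=cv2.cvtColor(c['im'],cv2.COLOR_RGB2GRAY)
print(g[195,285:365]);print(g[236,285:365])
print(proj(c,[.5728,-.0188,.044]))
E
```

```text
[[296.6 146.9]
 [353.6 146.1]
 [352.6 235.6]
 [301.2 244.7]] [638.8 -85.5] [43.9 74.2 43.8 82. ]
long axis az -46.71726530043441
[ 75  76  74  75  75  75  73  75  75  74  73  75  73  80 153 158 159 160
 159 156 155 154 156 159 159 161 159 156 158 158 159 158 159 159 162 161
 162 161 159 158 159 161 161 161 161 162 161 162 161 159 158 158 159 161
 162 164 163 163 161 160 158 157 158 159 160 162 163 160 139 115 130 133
 131 132 132 133 132 131 131 132]
[137 137 137 136 136 136 134 134 133 132 131 131 131 130 132 141 159 161
 160 159 157 159 160 161 159 159 161 161 159 146 154 158 158 159 159 160
 162 161 160 158 156 157 160 159 159 160 160 161 159 146  99  89  87  89
 101 155 162 161 161 159 159 160 162 160 160 161 162 160 147 123 119 119
 118 118 118 117 117 116 115 116]
[320.61597969  72.2981043 ]
```

```bash
python3 - <<'E'
from h import *
go([544.9,-226.1,154.8],158.1)
c=cap('top')
for b in blobs(c,.022,bright(c),100,900): print(b)
E
```

```text
dxyz [ -40.7 -160.2   37.2] rot [-4.00e-04 -9.00e-04 -4.54e-01] az now 132.1
(array([546., 246.]), array([ 371.3, -648.6]), 185.6, 28.7, -72.7)
(array([227., 229.]), array([396.7, 244.5]), 81.1, 46.7, -13.6)
(array([180., 224.]), array([408., 377.]), 83.2, 47.0, 23.7)
(array([449., 183.]), array([ 542.7, -378.4]), 56.8, 52.0, 89.5)
(array([286., 173.]), array([561.5,  84.9]), 87.9, 35.8, 23.3)
(array([309., 144.]), array([650.4,  30.2]), 95.3, 56.1, -20.6)
(array([201., 124.]), array([699. , 331.9]), 124.3, 67.2, 46.7)
(array([423.,  35.]), array([ 971.4, -309.5]), 207.3, 47.7, -6.8)
(array([392.,  19.]), array([1033.1, -207.6]), 144.1, 92.1, 83.2)
(array([352.,  30.]), array([991.5, -94.5]), 202.4, 49.2, -7.4)
```

arm_command --motion '[{"dx": -41,"dy": -160,"dz": 37,"ax": 0,"ay": 0,"az": -0.454,"fingers": 1},{"dx": -41,"dy": -160,"dz": 37,"ax": 0,"ay": 0,"az": -0.454,"fingers": 1},{"dx": -41,"dy": -160,"dz": 37,"ax": 0,"ay": 0,"az": -0.454,"fingers": 1},{"dx": -41,"dy": -160,"dz": 37,"ax": 0,"ay": 0,"az": -0.454,"fingers": 1},{"dx": -41,"dy": -160,"dz": 37,"ax": 0,"ay": 0,"az": -0.454,"fingers": 1},{"dx": -41,"dy": -160,"dz": 37,"ax": 0,"ay": 0,"az": -0.454,"fingers": 1},{"dx": -41,"dy": -160,"dz": 37,"ax": 0,"ay": 0,"az": -0.454,"fingers": 1},{"dx": -41,"dy": -160,"dz": 37,"ax": 0,"ay": 0,"az": -0.454,"fingers": 1}]'

```text
t: 8.58
ee_pos: [0.5469, -0.2259, 0.1558]
tool_rot: [[-0.928, 0.373, 0.001], [0.373, 0.928, -0.0], [-0.001, 0.0, -1.0]]
ft_force: [0.8, 1.3, -0.2]
opening: 1.0
grip_force: 0.0
```

```bash
cat >> h.py <<'E'
def toolxy(c,s,P,z):
    """world mm points -> tool-frame xy mm"""
    R=np.array(s['tool_rot']);return np.array([(R.T@(np.array([*p,z])-s['ee_pos']*1000)) for p in P])
def blk(c,s,z,reg=None,thr=150):
    """bright blob near image centre: tool-frame rect from two long side lines + ends at given height (m)"""
    m=bright(c,thr,70).astype(np.uint8)
    m=cv2.morphologyEx(m,cv2.MORPH_CLOSE,np.ones((5,5)))
    if reg: q=np.zeros_like(m);q[reg[1]:reg[3],reg[0]:reg[2]]=1;m*=q
    k=max(cv2.findContours(m,0,cv2.CHAIN_APPROX_NONE)[0],key=cv2.contourArea)
    return k[:,0]
def corners(c,s,z,reg=None,thr=150,w=6):
    k=blk(c,s,z,reg,thr);b=cv2.boxPoints(cv2.minAreaRect(k)).astype(float)
    if np.hypot(*(b[1]-b[0]))>np.hypot(*(b[2]-b[1])): b=np.roll(b,-1,0)
    C,m,e,W=edges(c,b,z,w);T=toolxy(c,s,W,z*1000);v=T[2]+T[3]-T[0]-T[1];v*=np.sign(v[0])
    print('px',C.tolist(),'ctr',m,'edges',e,'tool xy',T.mean(0)[:2].round(2),'yaw in tool deg',np.rad2deg(np.arctan2(v[1],v[0])).round(2))
    return W
E
python3 - <<'E'
from h import *
s=robot.state();st();c=cap('wrist');save(c,'w5.png');corners(c,s,.022,(200,80,450,330));print(proj(c,s['ee_pos']-[0,0,.1328]))
E
```

```text
t 8.58 p [ 546.9 -225.9  155.8] F [ 0.8  1.3 -0.2] op 1.0 g 0.0
px [[290.1000061035156, 142.5], [347.6000061035156, 142.5], [345.0, 236.5], [292.1000061035156, 236.5]] ctr [ 542.8 -226.3] edges [44.2 78.  44.3 78. ] tool xy [ 3.86 -1.89] yaw in tool deg 0.3
[320.9902584  196.23316617]
```

View pics/w5.png

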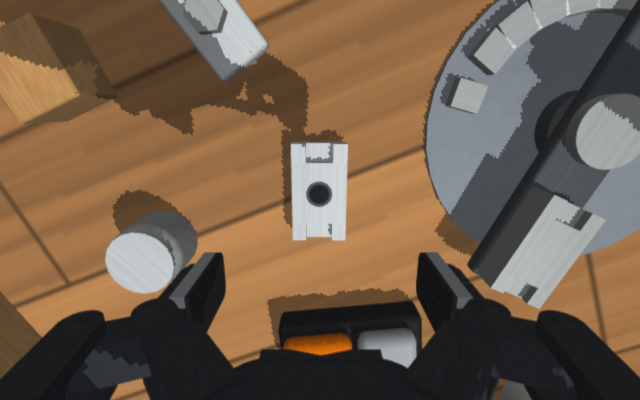

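```bash
python3 - <<'E'
s=open('h.py').read()
s=s.replace("for t in np.linspace(.12,.88,40):","for t in (np.linspace(.12,.88,40) if i%2 else np.r_[np.linspace(.06,.2,20),np.linspace(.8,.94,20)]):")
s+='''
def hole(c,s,z,reg,thr=75):
    g=cv2.cvtColor(c['im'],cv2.COLOR_RGB2GRAY)[reg[1]:reg[3],reg[0]:reg[2]];m=(g<thr).astype(np.uint8)
    k=max(cv2.findContours(m,0,1)[0],key=cv2.contourArea);(x,y),r=cv2.minEnclosingCircle(k);x+=reg[0];y+=reg[1]
    print('hole',round(x,1),round(y,1),round(r,1),toolxy(c,s,[onz(c,x,y,z)[:2]*1000],z*1000)[0][:2].round(2))
'''
open('h.py','w').write(s)
E
python3 - <<'E'
from h import *
s=robot.state();c=cap('wrist');corners(c,s,.022,(200,80,450,330));hole(c,s,.022,(300,175,338,212))
# nest
w=dict(c);w['im']=cv2.imread('pics/w4.png')[...,::-1].copy()
R=np.array([[-0.669,0.743,-0.003],[0.743,0.669,0],[0.002,-0.002,-1]]);n=dict(s);n['tool_rot']=R;n['ee_pos']=np.array([.6365,-.0891,.1908])
he=np.array(c['extra']['hand_eye']);T=np.eye(4);T[:3,:3]=R;T[:3,3]=n['ee_pos'];W=T@he;w['R']=W[:3,:3];w['o']=W[:3,3]
C,m,e,Q=edges(w,[(298,146),(354,146),(353,243),(301,243)],.058,5);t=toolxy(w,n,Q,58);v=t[0]+t[1]-t[2]-t[3]
print('nest',C.tolist(),m,e,t.mean(0),np.rad2deg(np.arctan2(v[1],v[0])))
E
```

```text
px [[290.1000061035156, 143.5], [347.1000061035156, 143.5], [344.8999938964844, 239.5], [291.8999938964844, 239.5]] ctr [ 544.4 -226.9] edges [43.8 79.9 44.4 79.9] tool xy [ 2.14 -2.02] yaw in tool deg 0.22
hole 318.5 194.0 10.4 [ 1.78 -2.04]
nest [[296.79998779296875, 147.6999969482422], [353.5, 146.3000030517578], [353.5, 242.3000030517578], [301.20001220703125, 243.6999969482422]] [639.6 -86.7] [43.5 79.9 43.8 80.1] [ -0.50239667   4.17316535 132.7908112 ] -1.5284330618802913
```

Block A sits at tool (2.1,−2.0) mm, yaw 0.2°, with its hole at (318,194). The nest measures (639.6,−86.7) with yaw 133.6°. Picking A.

arm_command --grip_force 60 --motion '[{"dx": 2,"dy": -2,"dz": 40,"ax": 0,"ay": 0,"az": 0.004,"fingers": 1},{"dx": 2,"dy": -2,"dz": 80,"ax": 0,"ay": 0,"az": 0.004,"fingers": 1},{"dx": 2,"dy": -2,"dz": 110,"ax": 0,"ay": 0,"az": 0.004,"fingers": 1},{"dx": 2,"dy": -2,"dz": 128,"ax": 0,"ay": 0,"az": 0.004,"fingers": 1},{"dx": 2,"dy": -2,"dz": 128,"ax": 0,"ay": 0,"az": 0.004,"fingers": 1},{"dx": 2,"dy": -2,"dz": 128,"ax": 0,"ay": 0,"az": 0.004,"fingers": 1}]'

```text
t: 9.18
ee_pos: [0.5435, -0.2272, 0.0267]
tool_rot: [[-0.926, 0.376, -0.002], [0.376, 0.926, 0.001], [0.002, -0.0, -1.0]]
ft_force: [0.1, -0.9, 0.6]
opening: 0.995
grip_force: 0.0
```

arm_command --motion '[{"dx": 0,"dy": 0,"dz": 0,"ax": 0,"ay": 0,"az": 0,"fingers": 0},{"dx": 0,"dy": 0,"dz": 0,"ax": 0,"ay": 0,"az": 0,"fingers": 0},{"dx": 0,"dy": 0,"dz": 0,"ax": 0,"ay": 0,"az": 0,"fingers": 0},{"dx": 0,"dy": 0,"dz": 0,"ax": 0,"ay": 0,"az": 0,"fingers": 0},{"dx": 0,"dy": 0,"dz": 0,"ax": 0,"ay": 0,"az": 0,"fingers": 0},{"dx": 0,"dy": 0,"dz": 0,"ax": 0,"ay": 0,"az": 0,"fingers": 0}]'

```text
t: 9.68
ee_pos: [0.5444, -0.2284, 0.0289]
tool_rot: [[-0.926, 0.378, 0.003], [0.378, 0.926, -0.001], [-0.003, 0.0, -1.0]]
ft_force: [-0.9, 1.2, 8.6]
opening: 0.5
grip_force: 60.4
```

```bash
python3 - <<'E'
from h import *
st();c=cap('wrist');save(c,'w6.png')
E
```

```text
t 9.68 p [ 544.4 -228.4   28.9] F [-0.9  1.2  8.6] op 0.5 g 60.4
```

View pics/w6.png

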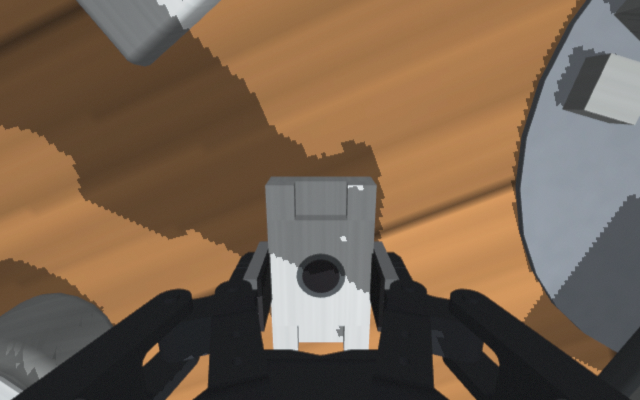

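The held block is fully in view between the pads: hole at about (320,275), front edge near v≈182, sides at u≈267 and 376. From this I can measure its offset in the tool.

```bash
cat >> h.py <<'E'
def held(c,s,z,v1=190,v2=240,uc=320,vt=(150,215)):
    """held block: side edges by row gradients near the camera end, front edge by column gradients; tool-frame result"""
    g=cv2.GaussianBlur(cv2.cvtColor(c['im'],cv2.COLOR_RGB2GRAY),(0,0),.8).astype(float)
    sat=cv2.GaussianBlur(cv2.cvtColor(c['im'],cv2.COLOR_RGB2HSV)[...,1],(0,0),.8).astype(float)
    L=[];Rr=[]
    for v in range(v1,v2,2):
        d=np.abs(np.diff(sat[v]));L.append((240+np.argmax(d[240:300])+.5,v));Rr.append((345+np.argmax(d[345:400])+.5,v))
    F=[(u,vt[0]+np.argmax(np.abs(np.diff(sat[vt[0]:vt[1],u])))+.5) for u in list(range(uc-48,uc-30,2))+list(range(uc+30,uc+48,2))]
    t=lambda P:toolxy(c,s,[onz(c,*p,z)[:2]*1000 for p in P],z*1000)[:,:2]
    l,r,f=t(L),t(Rr),t(F);ym=lambda q:np.median(q[:,1]);sl=lambda q:np.rad2deg(np.arctan(np.polyfit(q[:,0],q[:,1],1)[0]))
    print('left y',ym(l).round(2),'right y',ym(r).round(2),'cy',((ym(l)+ym(r))/2).round(2),'slopes',sl(l).round(2),sl(r).round(2),'front x',np.median(f[:,0]).round(2),'cx',(np.median(f[:,0])-40).round(2), 'Fv',np.median(np.array(F)[:,1]))
E
python3 - <<'E'
from h import *
s=robot.state();c=cap('wrist');held(c,s,.022);hole(c,s,.022,(295,250,345,300),90)
E
```

```text
left y -22.58 right y 21.71 cy -0.43 slopes 0.02 -0.35 front x 44.28 cx 4.28 Fv 175.5
hole 320.8 273.5 23.4 [ 1.34 -0.26]
```

```bash
python3 - <<'E'
from h import *
s=robot.state();c=cap('wrist');g=cv2.cvtColor(c['im'],cv2.COLOR_RGB2GRAY)
print(g[168:192,280],g[168:192,285]);print(g[335:360,284],g[335:360,366]);print(g[245:305,320]);print(g[276,290:350])
for v in(177,182.5,254,299,276.5,352):print(v,toolxy(c,s,[onz(c,320,v,.022)[:2]*1000],22)[0])
E
```

```text
[ 78  77  75  76  75  77  76  78  88  98 101 101 101 102 103 103 105 114
 122 122 122 123 123 122] [ 76  76  76  76  77  78  78  78  88 101 104 103 103 101 103 104 105 116
 124 124 126 124 125 124]
[217 216 217 217 217 216 217 216 217 217 218 218 217 212 127  51  32  31
  31  30  30  32  31  30  28] [221 222 221 221 221 221 220 221 221 221 221 221 222 216 131  52  31  31
  32  30  30  31  32  30  28]
[122 122 124 123 123 123 123 121  94  65  53  52  52  50  42  28  26  27
  26  23  25  26  27  23  27  26  28  36  41  40  42  40  39  39  41  41
  42  41  42  41  38  40  42  40  40  39  40  53  80  89  89  93 135 204
 219 219 220 220 220 220]
[215 215 215 215 217 210 157 100  93  92  89  84  53  41  40  39  39  41
  39  41  40  43  39  40  40  38  38  42  37  41  40  43  41  40  44  39
  41  41  41  40  39  40  40  41  41  44  42  41  45  62  88  84  86  87
 103 166 192 136 127 126]
177 [43.68543673 -0.58227622  6.74673458]
182.5 [41.46930721 -0.5839331   6.75322024]
254 [10.53962194 -0.60705765  6.84373817]
299 [-11.19128499  -0.62330475   6.90733522]
276.5 [-0.0870627  -0.61500269  6.87483792]
352 [-39.43019157  -0.64441754   6.9899784 ]
```

arm_command --motion '[{"dx": 0,"dy": 0,"dz": 0,"ax": 0,"ay": 0,"az": 0,"fingers": 1},{"dx": 0,"dy": 0,"dz": 0,"ax": 0,"ay": 0,"az": 0,"fingers": 1},{"dx": 0,"dy": 0,"dz": 0,"ax": 0,"ay": 0,"az": 0,"fingers": 1},{"dx": 0,"dy": 0,"dz": 0,"ax": 0,"ay": 0,"az": 0,"fingers": 1},{"dx": 0,"dy": 0,"dz": -50,"ax": 0,"ay": 0,"az": 0,"fingers": 1},{"dx": 0,"dy": 0,"dz": -90,"ax": 0,"ay": 0,"az": 0,"fingers": 1},{"dx": 0,"dy": 0,"dz": -127,"ax": 0,"ay": 0,"az": 0,"fingers": 1},{"dx": 0,"dy": 0,"dz": -127,"ax": 0,"ay": 0,"az": 0,"fingers": 1}]'

```text
t: 10.5
ee_pos: [0.5465, -0.2295, 0.1618]
tool_rot: [[-0.926, 0.378, 0.01], [0.378, 0.926, -0.004], [-0.011, -0.0, -1.0]]
ft_force: [1.6, -0.6, 0.6]
opening: 1.003
grip_force: 0.0
```

arm_command --motion '[{"dx": 0,"dy": 0,"dz": 0,"ax": 0,"ay": 0,"az": 0,"fingers": 1},{"dx": 0,"dy": 0,"dz": 0,"ax": 0,"ay": 0,"az": 0,"fingers": 1},{"dx": 0,"dy": 0,"dz": 0,"ax": 0,"ay": 0,"az": 0,"fingers": 1}]'

```text
t: 10.75
ee_pos: [0.5426, -0.2278, 0.1527]
tool_rot: [[-0.926, 0.378, -0.002], [0.378, 0.926, 0.001], [0.002, -0.0, -1.0]]
ft_force: [-0.4, 0.4, -1.1]
opening: 1.0
grip_force: 0.0
```

```bash
python3 - <<'E'
from h import *
s=robot.state();st();c=cap('wrist');corners(c,s,.022,(200,80,450,330));hole(c,s,.022,(300,175,338,212))
E
```

```text
t 10.75 p [ 542.6 -227.8  152.7] F [-0.4  0.4 -1.1] op 1.0 g 0.0
px [[292.0, 149.6999969482422], [349.3999938964844, 148.3000030517578], [347.0, 245.5], [293.8999938964844, 245.5]] ctr [ 543.8 -228.7] edges [43.9 80.6 44.2 79.6] tool xy [-1.78 -0.38] yaw in tool deg 0.15
hole 320.3 199.4 10.3 [-1.86 -0.57]
```

arm_command --motion '[{"dx": -1.8,"dy": 0,"dz": 40,"ax": 0,"ay": 0,"az": 0.003,"fingers": 1},{"dx": -1.8,"dy": 0,"dz": 80,"ax": 0,"ay": 0,"az": 0.003,"fingers": 1},{"dx": -1.8,"dy": 0,"dz": 110,"ax": 0,"ay": 0,"az": 0.003,"fingers": 1},{"dx": -1.8,"dy": 0,"dz": 123,"ax": 0,"ay": 0,"az": 0.003,"fingers": 1},{"dx": -1.8,"dy": 0,"dz": 123,"ax": 0,"ay": 0,"az": 0.003,"fingers": 1},{"dx": -1.8,"dy": 0,"dz": 123,"ax": 0,"ay": 0,"az": 0.003,"fingers": 1}]'

```text
t: 11.3
ee_pos: [0.544, -0.2284, 0.0297]
tool_rot: [[-0.925, 0.38, -0.003], [0.38, 0.925, 0.001], [0.004, -0.0, -1.0]]
ft_force: [-0.2, -0.6, 0.1]
opening: 0.998
grip_force: 0.0
```

arm_command --motion '[{"dx": 0,"dy": 0,"dz": 0,"ax": 0,"ay": 0,"az": 0,"fingers": 0},{"dx": 0,"dy": 0,"dz": 0,"ax": 0,"ay": 0,"az": 0,"fingers": 0},{"dx": 0,"dy": 0,"dz": 0,"ax": 0,"ay": 0,"az": 0,"fingers": 0},{"dx": 0,"dy": 0,"dz": 0,"ax": 0,"ay": 0,"az": 0,"fingers": 0},{"dx": 0,"dy": 0,"dz": 0,"ax": 0,"ay": 0,"az": 0,"fingers": 0},{"dx": 0,"dy": 0,"dz": 0,"ax": 0,"ay": 0,"az": 0,"fingers": 0}]'

```text
t: 11.8
ee_pos: [0.5459, -0.2292, 0.0326]
tool_rot: [[-0.925, 0.38, 0.002], [0.38, 0.925, -0.001], [-0.003, -0.0, -1.0]]
ft_force: [-0.5, 0.6, 5.5]
opening: 0.497
grip_force: 60.7
```

```bash
python3 - <<'E'
from h import *
s=robot.state();st();c=cap('wrist');save(c,'w7.png');held(c,s,.022)
g=cv2.cvtColor(c['im'],cv2.COLOR_RGB2GRAY).astype(int);print(g[165:200,283]);print(g[240:310,320]);print(toolxy(c,s,[onz(c,320,v,.022)[:2]*1000 for v in range(165,310,15)],22)[:,0].round(2))
go([543.9,-228.5,150],133.6)
E
```

```text
t 11.8 p [ 545.9 -229.2   32.6] F [-0.5  0.6  5.5] op 0.497 g 60.7
left y -22.59 right y 21.63 cy -0.48 slopes 0.12 -0.1 front x 45.52 cx 5.52 Fv 170.5
[ 76  76  77  76  76  76  87  96 100 101 101 101 102 102 109 118 121 120
 120 120 121 122 120 122 120 121 120 120 121 120 121 120 122 120 120]
[123 123 121 122 121 118  94  63  52  51  51  51  36  28  28  21  23  21
  21  27  26  26  27  25  28  38  40  41  42  41  39  40  39  40  40  40
  38  41  41  40  39  40  39  41  49  79  88  89  92 129 202 219 219 219
 219 219 219 219 219 219 220 219 219 219 219 219 219 218 219 218]
[ 47.76  41.61  35.3   28.81  22.15  15.29   8.24   0.98  -6.49 -14.19]
dxyz [ 1.700e+00 -1.000e-01 -1.174e+02] rot [4.000e-04 2.500e-03 4.197e-01] az now 157.6
```

arm_command --motion '[{"dx": 0,"dy": 0,"dz": -40,"ax": 0,"ay": 0,"az": 0,"fingers": 0},{"dx": 0,"dy": 0,"dz": -80,"ax": 0,"ay": 0,"az": 0,"fingers": 0},{"dx": 0,"dy": 0,"dz": -95,"ax": 0,"ay": 0,"az": 0.1,"fingers": 0},{"dx": 0,"dy": 0,"dz": -95,"ax": 0,"ay": 0,"az": 0.2,"fingers": 0},{"dx": 0,"dy": 0,"dz": -95,"ax": 0,"ay": 0,"az": 0.3,"fingers": 0},{"dx": 0,"dy": 0,"dz": -95,"ax": 0,"ay": 0,"az": 0.419,"fingers": 0},{"dx": 0,"dy": 0,"dz": -95,"ax": 0,"ay": 0,"az": 0.419,"fingers": 0},{"dx": 0,"dy": 0,"dz": -95,"ax": 0,"ay": 0,"az": 0.419,"fingers": 0}]'

```text
t: 12.52
ee_pos: [0.5451, -0.2288, 0.1266]
tool_rot: [[-0.693, 0.721, 0.0], [0.721, 0.693, -0.0], [-0.001, 0.0, -1.0]]
ft_force: [-1.1, 0.3, -2.0]
opening: 0.499
grip_force: 62.5
```

```bash
python3 - <<'E'
from h import *
st();go([641.2,-87.7,128],133.6)
E
```

```text
t 12.52 p [ 545.1 -228.8  126.6] F [-1.1  0.3 -2. ] op 0.499 g 62.5
dxyz [ 35.2 167.1  -1.4] rot [0.0001 0.0006 0.0043] az now 133.8
```

arm_command --motion '[{"dx": 9,"dy": 40,"dz": -1.4,"ax": 0,"ay": 0,"az": 0.004,"fingers": 0},{"dx": 18,"dy": 80,"dz": -1.4,"ax": 0,"ay": 0,"az": 0.004,"fingers": 0},{"dx": 26,"dy": 120,"dz": -1.4,"ax": 0,"ay": 0,"az": 0.004,"fingers": 0},{"dx": 32,"dy": 150,"dz": -1.4,"ax": 0,"ay": 0,"az": 0.004,"fingers": 0},{"dx": 35.2,"dy": 167,"dz": -1.4,"ax": 0,"ay": 0,"az": 0.004,"fingers": 0},{"dx": 35.2,"dy": 167,"dz": -1.4,"ax": 0,"ay": 0,"az": 0.004,"fingers": 0},{"dx": 35.2,"dy": 167,"dz": -1.4,"ax": 0,"ay": 0,"az": 0.004,"fingers": 0},{"dx": 35.2,"dy": 167,"dz": -1.4,"ax": 0,"ay": 0,"az": 0.004,"fingers": 0}]'

```text
t: 13.18
ee_pos: [0.641, -0.0887, 0.1273]
tool_rot: [[-0.688, 0.725, -0.001], [0.725, 0.688, -0.0], [0.0, -0.001, -1.0]]
ft_force: [0.7, -0.5, -1.7]
opening: 0.496
grip_force: 62.5
```

```bash
python3 - <<'E'
from h import *
s=robot.state();st();go([641.2,-87.7,100],133.6);c=cap('wrist');save(c,'w8.png')
# held at TCP-10.6 height
z=s['ee_pos'][2]-.0106;held(c,s,z)
E
```

```text
t 13.18 p [641.  -88.7 127.3] F [ 0.7 -0.5 -1.7] op 0.496 g 62.5
dxyz [ 0.6  0.9 27.3] rot [-0.001  -0.0004 -0.0019] az now 133.5
left y -22.69 right y 21.61 cy -0.54 slopes -9.36 7.09 front x 45.33 cx 5.33 Fv 170.5
```

View pics/w8.png

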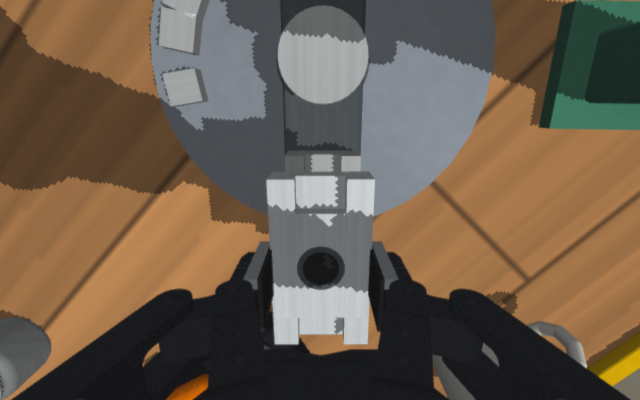

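The held block is above the nest. The nest's near end shows at v≈155–172, with sides at u≈285 and 360, and the hub is at (323,55). Measuring the lateral fit.

```bash
python3 - <<'E'
from h import *
s=robot.state();st();c=cap('wrist');g=cv2.GaussianBlur(cv2.cvtColor(c['im'],cv2.COLOR_RGB2GRAY),(0,0),.6).astype(int)
for v in (160,164,168):
    d=np.abs(np.diff(g[v]));e=[u+.5 for a,b in((276,295),(300,315),(328,340),(352,370)) for u in[a+np.argmax(d[a:b])]]
    t=toolxy(c,s,[onz(c,u,v,.058)[:2]*1000 for u in e],58)[:,:2].round(2);print(v,e,t[:,1],t[0,0])
print(g[148:178,290],toolxy(c,s,[onz(c,290,v,.058)[:2]*1000 for v in(150,155,160)],58)[:,0])
g2=g[10:110,260:390]
cs=cv2.HoughCircles(np.uint8(cv2.medianBlur(np.uint8(g2),3)),cv2.HOUGH_GRADIENT,1,100,param1=60,param2=15,minRadius=38,maxRadius=52);print(cs)
if cs is not None:
  x,y,r=cs[0][0];print(toolxy(c,s,[onz(c,x+260,y+10,.044)[:2]*1000],44))
E
```

```text
t 13.23 p [640.9 -89.1 127.4] F [ 0.  -0.3 -1.5] op 0.5 g 62.5
160 [np.float64(284.5), np.float64(310.5), np.float64(333.5), np.float64(360.5)] [-21.32  -6.21   7.15  22.84] 39.8
164 [np.float64(285.5), np.float64(311.5), np.float64(333.5), np.float64(360.5)] [-20.81  -5.65   7.18  22.92] 37.45
168 [np.float64(285.5), np.float64(312.5), np.float64(332.5), np.float64(360.5)] [-20.88  -5.08   6.62  23.  ] 35.09
[49 54 68 75 76 77 79 82 89 92 93 93 93 92 93 93 93 92 93 93 93 93 93 92
 90 89 89 91 92 94] [45.597396   42.71082519 39.79921819]
[[[63.5 49.5 43.6]]]
[[95.56935926  1.34113614 83.45329123]]
```

arm_command --motion '[{"dx": 0.7,"dy": 1.4,"dz": 10,"ax": 0,"ay": 0,"az": 0.003,"fingers": 0},{"dx": 0.7,"dy": 1.4,"dz": 20,"ax": 0,"ay": 0,"az": 0.003,"fingers": 0},{"dx": 0.7,"dy": 1.4,"dz": 28,"ax": 0,"ay": 0,"az": 0.003,"fingers": 0},{"dx": 0.7,"dy": 1.4,"dz": 33,"ax": 0,"ay": 0,"az": 0.003,"fingers": 0},{"dx": 0.7,"dy": 1.4,"dz": 36,"ax": 0,"ay": 0,"az": 0.003,"fingers": 0},{"dx": 0.7,"dy": 1.4,"dz": 38,"ax": 0,"ay": 0,"az": 0.003,"fingers": 0},{"dx": 0.7,"dy": 1.4,"dz": 40,"ax": 0,"ay": 0,"az": 0.003,"fingers": 0},{"dx": 0.7,"dy": 1.4,"dz": 40,"ax": 0,"ay": 0,"az": 0.003,"fingers": 0}]'

```text
t: 13.95
ee_pos: [0.6422, -0.0866, 0.0873]
tool_rot: [[-0.685, 0.728, -0.0], [0.728, 0.685, -0.0], [0.0, -0.0, -1.0]]
ft_force: [-0.4, -0.4, -0.3]
opening: 0.496
grip_force: 62.5
```

arm_command --motion '[{"dx": 0,"dy": 0,"dz": 1,"ax": 0,"ay": 0,"az": 0,"fingers": 0},{"dx": 0,"dy": 0,"dz": 2,"ax": 0,"ay": 0,"az": 0,"fingers": 0},{"dx": 0,"dy": 0,"dz": 3,"ax": 0,"ay": 0,"az": 0,"fingers": 0},{"dx": 0,"dy": 0,"dz": 3.5,"ax": 0,"ay": 0,"az": 0,"fingers": 0},{"dx": 0,"dy": 0,"dz": 3.5,"ax": 0,"ay": 0,"az": 0,"fingers": 0}]'

```text
t: 14.37
ee_pos: [0.6424, -0.0866, 0.0847]
tool_rot: [[-0.685, 0.728, 0.001], [0.728, 0.685, -0.0], [-0.001, 0.001, -1.0]]
ft_force: [-0.7, 0.9, 4.1]
opening: 0.497
grip_force: 63.0
```

arm_command --motion '[{"dx": 0,"dy": 0,"dz": 0,"ax": 0,"ay": 0,"az": 0,"fingers": 1},{"dx": 0,"dy": 0,"dz": 0,"ax": 0,"ay": 0,"az": 0,"fingers": 1},{"dx": 0,"dy": 0,"dz": 0,"ax": 0,"ay": 0,"az": 0,"fingers": 1},{"dx": 0,"dy": 0,"dz": 0,"ax": 0,"ay": 0,"az": 0,"fingers": 1},{"dx": 0,"dy": 0,"dz": -40,"ax": 0,"ay": 0,"az": 0,"fingers": 1},{"dx": 0,"dy": 0,"dz": -80,"ax": 0,"ay": 0,"az": 0,"fingers": 1},{"dx": 0,"dy": 0,"dz": -110,"ax": 0,"ay": 0,"az": 0,"fingers": 1},{"dx": 0,"dy": 0,"dz": -122,"ax": 0,"ay": 0,"az": 0,"fingers": 1}]'

```text
t: 15.03
ee_pos: [0.6437, -0.0868, 0.2111]
tool_rot: [[-0.685, 0.729, 0.006], [0.729, 0.685, -0.001], [-0.005, 0.004, -1.0]]
ft_force: [-0.1, -0.8, -0.5]
opening: 1.001
grip_force: 0.0
```

arm_command --motion '[{"dx": 0,"dy": 0,"dz": 0,"ax": 0,"ay": 0,"az": 0,"fingers": 1},{"dx": 0,"dy": 0,"dz": 0,"ax": 0,"ay": 0,"az": 0,"fingers": 1},{"dx": 0,"dy": 0,"dz": 0,"ax": 0,"ay": 0,"az": 0,"fingers": 1},{"dx": 0,"dy": 0,"dz": 0,"ax": 0,"ay": 0,"az": 0,"fingers": 1}]'

```text
t: 15.37
ee_pos: [0.6414, -0.0865, 0.2043]
tool_rot: [[-0.685, 0.729, -0.003], [0.729, 0.685, 0.0], [0.002, -0.002, -1.0]]
ft_force: [0.0, 1.1, -0.2]
opening: 0.997
grip_force: 0.0
```

```bash
python3 - <<'E'
from h import *
s=robot.state();st();c=cap('wrist');save(c,'w9.png');C=proj(c,[s['ee_pos'][0],s['ee_pos'][1],.074]);print(C)
p=C.round().astype(int)
try: corners(c,s,.074,(p[0]-45,p[1]-70,p[0]+45,p[1]+70));hole(c,s,.074,(p[0]-16,p[1]-16,p[0]+16,p[1]+16))
except Exception as e: print(e)
t=cap('top')
for b in blobs(t,.022,bright(t),100,900): print(b)
go([396.7,244.5,155],166.3)
E
```

```text
t 15.37 p [641.4 -86.5 204.3] F [ 0.   1.1 -0.2] op 0.997 g 0.0
[321.31256556 197.39291543]
px [[300.0, 145.5], [350.3999938964844, 145.5], [348.0, 242.5], [293.0, 242.5]] ctr [641.5 -85. ] edges [38.3 79.9 45.6 80.2] tool xy [0.81 1.39] yaw in tool deg 2.59
hole 321.3 196.5 10.9 [0.47 0.22]
(array([546., 246.]), array([ 371.3, -648.6]), 185.6, 28.7, -72.7)
(array([227., 229.]), array([396.7, 244.6]), 81.0, 46.6, -13.7)
(array([180., 224.]), array([408., 377.]), 83.2, 47.0, 23.7)
(array([449., 183.]), array([ 542.7, -378.4]), 56.8, 52.0, 89.5)
(array([286., 173.]), array([561.5,  84.9]), 87.9, 35.8, 23.3)
(array([307., 143.]), array([650.3,  34.8]), 86.6, 47.5, -20.5)
(array([201., 124.]), array([699. , 331.9]), 124.3, 67.2, 46.7)
(array([425.,  28.]), array([ 999.3, -312.7]), 195.4, 46.6, -6.8)
(array([391.,  10.]), array([1059.7, -206.8]), 149.5, 70.2, 81.0)
(array([351.,  25.]), array([1009.9,  -91.4]), 165.2, 48.1, -7.7)
dxyz [408.8  48.5  50.2] rot [-0.001  -0.0022 -0.577 ] az now 133.2
```

View pics/w9.png

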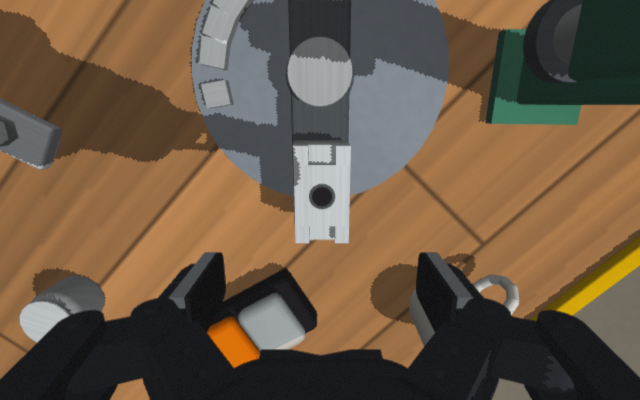

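Block A is seated on the nest with its hole at (321,196). To keep clear of the press beam I'll pull back toward the robot, then go left to block B.

arm_command --motion '[{"dx": 165,"dy": -175,"dz": 0,"ax": 0,"ay": 0,"az": 0,"fingers": 1},{"dx": 165,"dy": -175,"dz": 0,"ax": 0,"ay": 0,"az": 0,"fingers": 1},{"dx": 165,"dy": -175,"dz": 0,"ax": 0,"ay": 0,"az": 0,"fingers": 1},{"dx": 165,"dy": -175,"dz": 0,"ax": 0,"ay": 0,"az": 0,"fingers": 1},{"dx": 165,"dy": -175,"dz": 0,"ax": 0,"ay": 0,"az": 0,"fingers": 1},{"dx": 165,"dy": -175,"dz": 0,"ax": 0,"ay": 0,"az": -0.1,"fingers": 1},{"dx": 165,"dy": -175,"dz": 0,"ax": 0,"ay": 0,"az": -0.2,"fingers": 1},{"dx": 165,"dy": -175,"dz": 0,"ax": 0,"ay": 0,"az": -0.3,"fingers": 1}]'

```text
t: 16.13
ee_pos: [0.3995, -0.0862, 0.2059]
tool_rot: [[-0.872, 0.49, -0.0], [0.49, 0.872, -0.0], [0.0, -0.0, -1.0]]
ft_force: [-0.1, -0.3, 0.9]
opening: 1.002
grip_force: 0.0
```

```bash
python3 - <<'E'
from h import *
st();go([396.7,244.6,155],166.3)
E
```

```text
t 16.13 p [399.5 -86.2 205.9] F [-0.1 -0.3  0.9] op 1.002 g 0.0
dxyz [164.4 287.   50.9] rot [-1.000e-04 -3.000e-04 -2.728e-01] az now 150.7
```

arm_command --motion '[{"dx": 164,"dy": 287,"dz": 50,"ax": 0,"ay": 0,"az": -0.273,"fingers": 1},{"dx": 164,"dy": 287,"dz": 50,"ax": 0,"ay": 0,"az": -0.273,"fingers": 1},{"dx": 164,"dy": 287,"dz": 50,"ax": 0,"ay": 0,"az": -0.273,"fingers": 1},{"dx": 164,"dy": 287,"dz": 50,"ax": 0,"ay": 0,"az": -0.273,"fingers": 1},{"dx": 164,"dy": 287,"dz": 50,"ax": 0,"ay": 0,"az": -0.273,"fingers": 1},{"dx": 164,"dy": 287,"dz": 50,"ax": 0,"ay": 0,"az": -0.273,"fingers": 1},{"dx": 164,"dy": 287,"dz": 50,"ax": 0,"ay": 0,"az": -0.273,"fingers": 1},{"dx": 164,"dy": 287,"dz": 50,"ax": 0,"ay": 0,"az": -0.273,"fingers": 1}]'

```text
t: 16.8
ee_pos: [0.3998, 0.2453, 0.1554]
tool_rot: [[-0.971, 0.24, -0.0], [0.24, 0.971, -0.0], [0.0, -0.001, -1.0]]
ft_force: [1.4, -0.1, 0.8]
opening: 0.999
grip_force: 0.0
```

arm_command --motion '[{"dx": 0,"dy": 10,"dz": 0,"ax": 0,"ay": 0,"az": 0,"fingers": 1},{"dx": 0,"dy": 10,"dz": 0,"ax": 0,"ay": 0,"az": 0,"fingers": 1},{"dx": 0,"dy": 10,"dz": 0,"ax": 0,"ay": 0,"az": 0,"fingers": 1},{"dx": 0,"dy": 10,"dz": 0,"ax": 0,"ay": 0,"az": 0,"fingers": 1}]'

```text
t: 17.13
ee_pos: [0.4027, 0.2519, 0.1559]
tool_rot: [[-0.97, 0.241, -0.001], [0.241, 0.97, -0.001], [0.001, -0.001, -1.0]]
ft_force: [-0.2, 0.5, -0.2]
opening: 1.002
grip_force: 0.0
```

```bash
python3 - <<'E'
from h import *
s=robot.state();st();c=cap('wrist');save(c,'w10.png');W=corners(c,s,.022,(200,80,450,330))
p=proj(c,[*(W.mean(0)/1000),.022]).round().astype(int);hole(c,s,.022,(p[0]-18,p[1]-18,p[0]+18,p[1]+18))
E
```

```text
t 17.13 p [402.7 251.9 155.9] F [-0.2  0.5 -0.2] op 1.002 g 0.0
px [[281.1000061035156, 140.5], [338.8999938964844, 140.5], [337.29998779296875, 236.5], [285.1000061035156, 236.5]] ctr [396.  244.7] edges [44.5 79.5 43.7 79.5] tool xy [ 4.68 -8.34] yaw in tool deg -0.2
hole 310.5 190.6 11.5 [ 4.65 -8.41]
```

arm_command --motion '[{"dx": 4.6,"dy": -8,"dz": 40,"ax": 0,"ay": 0,"az": -0.003,"fingers": 1},{"dx": 4.6,"dy": -8,"dz": 80,"ax": 0,"ay": 0,"az": -0.003,"fingers": 1},{"dx": 4.6,"dy": -8,"dz": 112,"ax": 0,"ay": 0,"az": -0.003,"fingers": 1},{"dx": 4.6,"dy": -8,"dz": 126,"ax": 0,"ay": 0,"az": -0.003,"fingers": 1},{"dx": 4.6,"dy": -8,"dz": 126,"ax": 0,"ay": 0,"az": -0.003,"fingers": 1},{"dx": 4.6,"dy": -8,"dz": 126,"ax": 0,"ay": 0,"az": -0.003,"fingers": 1}]'

```text
t: 17.68
ee_pos: [0.3966, 0.2451, 0.0302]
tool_rot: [[-0.971, 0.24, -0.001], [0.24, 0.971, -0.001], [0.001, -0.001, -1.0]]
ft_force: [0.2, -0.2, -0.2]
opening: 1.0
grip_force: 0.0
```

arm_command --motion '[{"dx": 0,"dy": 0,"dz": 0,"ax": 0,"ay": 0,"az": 0,"fingers": 0},{"dx": 0,"dy": 0,"dz": 0,"ax": 0,"ay": 0,"az": 0,"fingers": 0},{"dx": 0,"dy": 0,"dz": 0,"ax": 0,"ay": 0,"az": 0,"fingers": 0},{"dx": 0,"dy": 0,"dz": 0,"ax": 0,"ay": 0,"az": 0,"fingers": 0},{"dx": 0,"dy": 0,"dz": 0,"ax": 0,"ay": 0,"az": 0,"fingers": 0},{"dx": 0,"dy": 0,"dz": 0,"ax": 0,"ay": 0,"az": 0,"fingers": 0},{"dx": 0,"dy": 0,"dz": 0,"ax": 0,"ay": 0,"az": 0,"fingers": 0}]'

```text
t: 18.27
ee_pos: [0.3975, 0.2468, 0.0315]
tool_rot: [[-0.971, 0.238, 0.002], [0.238, 0.971, 0.001], [-0.002, 0.002, -1.0]]
ft_force: [-2.1, -0.4, 9.8]
opening: 0.495
grip_force: 59.5
```

```bash
cat >> h.py <<'E'
def rim(c,s,z,reg):
    """hole rim of held block: outer dark circle via threshold at half between top and hole, rows/cols through centre"""
    g=cv2.cvtColor(c['im'],cv2.COLOR_RGB2GRAY).astype(int)[reg[1]:reg[3],reg[0]:reg[2]]
    m=(g<110).astype(np.uint8);k=max(cv2.findContours(m,0,1)[0],key=cv2.contourArea);x,y,w,h=cv2.boundingRect(k)
    u0,u1,v0,v1=reg[0]+x-.5,reg[0]+x+w-.5,reg[1]+y-.5,reg[1]+y+h-.5
    t=toolxy(c,s,[onz(c,(u0+u1)/2,v,z)[:2]*1000 for v in(v0,v1)],z*1000)
    print('rim box',u0,u1,v0,v1,'centre tool',t[:,:2].mean(0).round(2),'diam',(t[0,0]-t[1,0]).round(1))
E
python3 - <<'E'
from h import *
s=robot.state();st();c=cap('wrist');save(c,'w11.png');held(c,s,.022);rim(c,s,.022,(285,235,357,315))
c['im']=cv2.imread('pics/w7.png')[...,::-1].copy();s=dict(s);rim(c,s,.022,(285,235,357,315))
g=cv2.cvtColor(cv2.imread('pics/w11.png'),6);print(g[160:200,283],g[235:315,320])
E
```

```text
t 18.27 p [397.5 246.8  31.5] F [-2.1 -0.4  9.8] op 0.495 g 59.5
left y -22.44 right y 21.65 cy -0.39 slopes -0.07 -0.01 front x 44.18 cx 4.18 Fv 174.5
rim box 297.5 344.5 249.5 292.5 centre tool [ 0.95 -0.16] diam 21.0
rim box 297.5 344.5 245.5 288.5 centre tool [ 2.89 -0.16] diam 20.8
[ 85  85  84  84  85  85  84  84  83  83  84  82  83  83  85  92  93  94
  94  95  95  95  96 110 113 115 114 115 114 114 114 116 116 114 115 113
 114 114 114 114] [116 116 115 115 115 116 116 117 115 114 116 116 115 115 113  79  55  47
  50  50  47  31  23  23  27  25  19  21  26  36  41  42  41  41  41  40
  40  40  44  43  42  42  41  42  41  41  40  39  39  42  39  40  41  47
  76  84  85  89 128 196 214 215 214 214 214 214 215 215 215 214 214 214
 214 214 215 215 214 214 213 214]
```

arm_command --motion '[{"dx": 0,"dy": 0,"dz": -40,"ax": 0,"ay": 0,"az": 0,"fingers": 0},{"dx": 0,"dy": 0,"dz": -80,"ax": 0,"ay": 0,"az": 0,"fingers": 0},{"dx": 0,"dy": 0,"dz": -115,"ax": 0,"ay": 0,"az": 0.05,"fingers": 0},{"dx": 0,"dy": 0,"dz": -135,"ax": 0,"ay": 0,"az": 0.15,"fingers": 0},{"dx": 0,"dy": -10,"dz": -135,"ax": 0,"ay": 0,"az": 0.25,"fingers": 0},{"dx": 0,"dy": -40,"dz": -135,"ax": 0,"ay": 0,"az": 0.35,"fingers": 0},{"dx": 0,"dy": -80,"dz": -135,"ax": 0,"ay": 0,"az": 0.45,"fingers": 0},{"dx": 0,"dy": -120,"dz": -135,"ax": 0,"ay": 0,"az": 0.575,"fingers": 0}]'

```text
t: 18.98
ee_pos: [0.3676, 0.1291, 0.1655]
tool_rot: [[-0.684, 0.729, 0.001], [0.729, 0.684, 0.0], [-0.001, 0.001, -1.0]]
ft_force: [0.5, -1.4, -1.0]
opening: 0.496
grip_force: 63.7
```

```bash
python3 - <<'E'
from h import *
st();go([400,-86,165],133.3)
E
```

```text
t 18.98 p [367.6 129.1 165.5] F [ 0.5 -1.4 -1. ] op 0.496 g 63.7
dxyz [-179.  -123.5    0.5] rot [ 0.0008  0.0006 -0.0024] az now 133.2
```

arm_command --motion '[{"dx": -179,"dy": -123.5,"dz": 0,"ax": 0,"ay": 0,"az": 0,"fingers": 0},{"dx": -179,"dy": -123.5,"dz": 0,"ax": 0,"ay": 0,"az": 0,"fingers": 0},{"dx": -179,"dy": -123.5,"dz": 0,"ax": 0,"ay": 0,"az": 0,"fingers": 0},{"dx": -179,"dy": -123.5,"dz": 0,"ax": 0,"ay": 0,"az": 0,"fingers": 0},{"dx": -179,"dy": -123.5,"dz": 0,"ax": 0,"ay": 0,"az": 0,"fingers": 0},{"dx": -179,"dy": -123.5,"dz": 0,"ax": 0,"ay": 0,"az": 0,"fingers": 0},{"dx": -179,"dy": -123.5,"dz": 0,"ax": 0,"ay": 0,"az": 0,"fingers": 0}]'

```text
t: 19.57
ee_pos: [0.4013, -0.0879, 0.1656]
tool_rot: [[-0.682, 0.731, 0.001], [0.731, 0.682, -0.001], [-0.001, 0.0, -1.0]]
ft_force: [-0.0, -0.2, -1.9]
opening: 0.497
grip_force: 63.7
```

arm_command --motion '[{"dx": -166,"dy": 176,"dz": 0,"ax": 0,"ay": 0,"az": 0,"fingers": 0},{"dx": -166,"dy": 176,"dz": 0,"ax": 0,"ay": 0,"az": 0,"fingers": 0},{"dx": -166,"dy": 176,"dz": 0,"ax": 0,"ay": 0,"az": 0,"fingers": 0},{"dx": -166,"dy": 176,"dz": 0,"ax": 0,"ay": 0,"az": 0,"fingers": 0},{"dx": -166,"dy": 176,"dz": 0,"ax": 0,"ay": 0,"az": 0,"fingers": 0},{"dx": -166,"dy": 176,"dz": 0,"ax": 0,"ay": 0,"az": 0,"fingers": 0},{"dx": -166,"dy": 176,"dz": 20,"ax": 0,"ay": 0,"az": 0,"fingers": 0},{"dx": -166,"dy": 176,"dz": 20,"ax": 0,"ay": 0,"az": 0,"fingers": 0}]'

```text
t: 20.23
ee_pos: [0.6433, -0.0833, 0.1418]
tool_rot: [[-0.687, 0.726, -0.004], [0.726, 0.687, 0.001], [0.003, -0.002, -1.0]]
ft_force: [-1.3, 0.1, -2.5]
opening: 0.496
grip_force: 63.7
```

arm_command --motion '[{"dx": 0,"dy": 0,"dz": 0,"ax": 0,"ay": 0,"az": 0,"fingers": 0},{"dx": 0,"dy": 0,"dz": 0,"ax": 0,"ay": 0,"az": 0,"fingers": 0},{"dx": 0,"dy": 0,"dz": 0,"ax": 0,"ay": 0,"az": 0,"fingers": 0}]'

```text
t: 20.48
ee_pos: [0.6424, -0.0848, 0.1464]
tool_rot: [[-0.686, 0.728, 0.001], [0.728, 0.686, -0.0], [-0.001, 0.0, -1.0]]
ft_force: [0.3, -0.3, -1.2]
opening: 0.5
grip_force: 63.7
```

```bash
python3 - <<'E'
from h import *
s=robot.state();st();go([641.75,-86.0,120],133.3);c=cap('wrist');save(c,'w12.png');z=s['ee_pos'][2]-.0095
rim(c,s,z,(285,235,357,315))
g=cv2.GaussianBlur(cv2.cvtColor(c['im'],cv2.COLOR_RGB2GRAY),(0,0),.6).astype(int)
print(g[150:180:4,270:372:2])
E
```

```text
t 20.48 p [642.4 -84.8 146.4] F [ 0.3 -0.3 -1.2] op 0.5 g 63.7
dxyz [-0.4 -1.3 26.4] rot [0.0005 0.0005 0.0003] az now 133.3
rim box 285.5 346.5 234.5 292.5 centre tool [ 4.16 -2.36] diam 27.9
[[ 78  78  79  78  78  77  55  56  71  73  73  72  73  74  74  73  72  74
   73  73  73  74  74  74  74  74  75  74  73  73  73  74  74  74  74  73
   73  75  78  78  76 124 136 137 136 137 137 136 136 137 138]
 [ 77  77  77  77  77  77  82  86  85  86  85  85  86  85  84  87  91  90
   92  94  92  93  93  93  94  95  95  94  94  93  93  90  86  87  87  85
   86  87  87  86  86 109 131 137 137 137 137 137 137 136 137]
 [ 77  77  77  76  77  80 100 104 105 105 103 102 103 104 104  95 106 108
  121 187 195 197 198 198 199 198 202 203 202 197 177 119 111 115 157 161
  161 159 158 156 159 161 162 148 136 136 137 137 137 136 136]
 [ 77  76  76  77  77  83 109 114 114 113 113 110 112 114 113 101 105 109
  129 193 199 200 202 202 202 200 203 203 203 201 173 113 112 131 203 207
  207 205 204 202 206 208 207 153 136 136 136 136 136 137 137]
 [ 76  76  76  76  77  80 107 114 114 113 113 110 112 113 113 102 106 109
  128 192 198 199 202 201 201 200 203 203 203 201 189 124 113 142 203 208
  207 206 204 202 206 209 206 153 137 136 136 136 136 136 137]
 [ 76  76  76  76  76  79 107 113 115 113 113 110 112 113 114 101 105 110
  149 198 199 199 201 201 200 200 203 203 203 199 166 113 113 142 203 207
  207 205 204 201 206 208 203 149 137 136 136 136 136 136 136]
 [ 76  79  80  81  81  82 101 107 108 107 107 104 105 106 107 102 101 104
  105 110 128 160 159 159 158 157 160 160 160 158 130 104 104 119 159 163
  163 162 162 160 162 163 161 129 120 120 119 118 117 118 130]
 [ 88  92  92  93  93  91  90  92  92  91  91  91  92 110 113 113 116 118
  119 117 116 117 118 117 118 118 118 118 119 119 118 119 118 102  96  95
   96  97  93  95  95  92  92  93  94  94  94  93  93  91  94]]
```

```bash
cat >> h.py <<'E'
def under(c,s,z,rows=(160,164,168),lr=((270,295),(345,372))):
    g=cv2.GaussianBlur(cv2.cvtColor(c['im'],cv2.COLOR_RGB2GRAY),(0,0),.6).astype(int);o=[]
    for v in rows:
        d=np.abs(np.diff(g[v]));e=[a+np.argmax(d[a:b])+.5 for a,b in lr];t=toolxy(c,s,[onz(c,u,v,z)[:2]*1000 for u in e],z*1000)[:,:2];o.append([*e,*t[:,1].round(2),t[:,1].mean().round(2),t[0,0].round(1)])
    print('under',np.array(o).tolist())
E
python3 - <<'E'
from h import *
s=robot.state();c=cap('wrist');under(c,s,.074);held(c,s,s['ee_pos'][2]-.0095,195,235);rim(c,s,s['ee_pos'][2]-.0095,(292,240,350,310))
E
```

```text
under [[280.5, 355.5, -24.01, 20.27, -1.87, 39.3], [280.5, 355.5, -24.1, 20.34, -1.88, 36.9], [281.5, 355.5, -23.59, 20.41, -1.59, 34.5]]
left y -22.61 right y 21.72 cy -0.44 slopes -25.09 23.98 front x 44.34 cx 4.34 Fv 173.5
rim box 291.5 346.5 239.5 292.5 centre tool [ 3.02 -1.06] diam 25.6
```

arm_command --motion '[{"dx": -0.4,"dy": -1.3,"dz": 12,"ax": 0,"ay": 0,"az": 0,"fingers": 0},{"dx": -0.4,"dy": -1.3,"dz": 24,"ax": 0,"ay": 0,"az": 0,"fingers": 0},{"dx": -0.4,"dy": -1.3,"dz": 33,"ax": 0,"ay": 0,"az": 0,"fingers": 0},{"dx": -0.4,"dy": -1.3,"dz": 38,"ax": 0,"ay": 0,"az": 0,"fingers": 0},{"dx": -0.4,"dy": -1.3,"dz": 40,"ax": 0,"ay": 0,"az": 0,"fingers": 0},{"dx": -0.4,"dy": -1.3,"dz": 42,"ax": 0,"ay": 0,"az": 0,"fingers": 0},{"dx": -0.4,"dy": -1.3,"dz": 43.5,"ax": 0,"ay": 0,"az": 0,"fingers": 0},{"dx": -0.4,"dy": -1.3,"dz": 43.5,"ax": 0,"ay": 0,"az": 0,"fingers": 0}]'

```text
t: 21.25
ee_pos: [0.6424, -0.0865, 0.1018]
tool_rot: [[-0.686, 0.728, 0.0], [0.728, 0.686, -0.0], [-0.0, 0.0, -1.0]]
ft_force: [0.1, 0.2, -2.1]
opening: 0.495
grip_force: 63.8
```

arm_command --motion '[{"dx": 0,"dy": 0,"dz": 1,"ax": 0,"ay": 0,"az": 0,"fingers": 0},{"dx": 0,"dy": 0,"dz": 2,"ax": 0,"ay": 0,"az": 0,"fingers": 0},{"dx": 0,"dy": 0,"dz": 3,"ax": 0,"ay": 0,"az": 0,"fingers": 0},{"dx": 0,"dy": 0,"dz": 4,"ax": 0,"ay": 0,"az": 0,"fingers": 0},{"dx": 0,"dy": 0,"dz": 4,"ax": 0,"ay": 0,"az": 0,"fingers": 0}]'

```text
t: 21.67
ee_pos: [0.6426, -0.0864, 0.0997]
tool_rot: [[-0.686, 0.728, 0.002], [0.728, 0.686, -0.0], [-0.002, 0.002, -1.0]]
ft_force: [-4.3, 0.8, 13.4]
opening: 0.496
grip_force: 65.3
```

arm_command --motion '[{"dx": 0,"dy": 0,"dz": -0.5,"ax": 0,"ay": 0,"az": 0,"fingers": 1},{"dx": 0,"dy": 0,"dz": -0.5,"ax": 0,"ay": 0,"az": 0,"fingers": 1},{"dx": 0,"dy": 0,"dz": -0.5,"ax": 0,"ay": 0,"az": 0,"fingers": 1},{"dx": 0,"dy": 0,"dz": -0.5,"ax": 0,"ay": 0,"az": 0,"fingers": 1},{"dx": 0,"dy": 0,"dz": -40,"ax": 0,"ay": 0,"az": 0,"fingers": 1},{"dx": 0,"dy": 0,"dz": -80,"ax": 0,"ay": 0,"az": 0,"fingers": 1},{"dx": 0,"dy": 0,"dz": -110,"ax": 0,"ay": 0,"az": 0,"fingers": 1},{"dx": 0,"dy": 0,"dz": -122,"ax": 0,"ay": 0,"az": 0,"fingers": 1}]'

```text
t: 22.33
ee_pos: [0.6437, -0.0867, 0.2245]
tool_rot: [[-0.686, 0.728, 0.006], [0.728, 0.686, -0.001], [-0.005, 0.004, -1.0]]
ft_force: [0.7, 0.6, -0.3]
opening: 0.999
grip_force: 0.0
```

arm_command --motion '[{"dx": 0,"dy": 0,"dz": 0,"ax": 0,"ay": 0,"az": 0,"fingers": 1},{"dx": 0,"dy": 0,"dz": 0,"ax": 0,"ay": 0,"az": 0,"fingers": 1},{"dx": 0,"dy": 0,"dz": 0,"ax": 0,"ay": 0,"az": 0,"fingers": 1},{"dx": 0,"dy": 0,"dz": 0,"ax": 0,"ay": 0,"az": 0,"fingers": 1}]'

```text
t: 22.67
ee_pos: [0.6416, -0.0864, 0.2178]
tool_rot: [[-0.686, 0.728, -0.003], [0.728, 0.686, 0.0], [0.002, -0.002, -1.0]]
ft_force: [-0.4, 0.1, -0.2]
opening: 1.003
grip_force: 0.0
```

```bash
python3 - <<'E'
from h import *
s=robot.state();st();c=cap('wrist');save(c,'w13.png');p=proj(c,[.6412,-.086,.09]).round().astype(int);hole(c,s,.09,(p[0]-17,p[1]-17,p[0]+17,p[1]+17))
t=cap('top');
for b in blobs(t,.022,bright(t),100,900): 
  if 35<b[3]<50 and b[2]<90:print(b)
E
```

```text
t 22.67 p [641.6 -86.4 217.8] F [-0.4  0.1 -0.2] op 1.003 g 0.0
hole 321.4 198.6 11.0 [-0.58  0.32]
(array([180., 224.]), array([408., 377.]), 83.2, 47.0, 23.7)
(array([286., 173.]), array([561.5,  84.9]), 87.9, 35.8, 23.3)
```

arm_command --motion '[{"dx": 165,"dy": -175,"dz": 0,"ax": 0,"ay": 0,"az": 0,"fingers": 1},{"dx": 165,"dy": -175,"dz": 0,"ax": 0,"ay": 0,"az": 0,"fingers": 1},{"dx": 165,"dy": -175,"dz": 0,"ax": 0,"ay": 0,"az": 0,"fingers": 1},{"dx": 165,"dy": -175,"dz": 0,"ax": 0,"ay": 0,"az": -0.1,"fingers": 1},{"dx": 165,"dy": -175,"dz": 0,"ax": 0,"ay": 0,"az": -0.2,"fingers": 1},{"dx": 165,"dy": -175,"dz": 0,"ax": 0,"ay": 0,"az": -0.3,"fingers": 1},{"dx": 165,"dy": -175,"dz": 0,"ax": 0,"ay": 0,"az": -0.4,"fingers": 1},{"dx": 165,"dy": -175,"dz": 0,"ax": 0,"ay": 0,"az": -0.5,"fingers": 1}]'

```text
t: 23.43
ee_pos: [0.3996, -0.0863, 0.2196]
tool_rot: [[-0.952, 0.306, -0.0], [0.306, 0.952, -0.0], [0.0, -0.0, -1.0]]
ft_force: [0.4, 0.4, -1.3]
opening: 1.001
grip_force: 0.0
```

```bash
python3 - <<'E'
from h import *
st();go([408.3,376.9,155],204);t=cap('top');
for b in blobs(t,.022,bright(t),100,900): 
  if 35<b[3]<50 and b[2]<90:print(b)
E
```

```text
t 23.43 p [399.6 -86.3 219.6] F [ 0.4  0.4 -1.3] op 1.001 g 0.0
dxyz [133.4 443.7  64.6] rot [-1.000e-04 -2.000e-04 -7.297e-01] az now 162.2
(array([180., 224.]), array([408.1, 376.9]), 83.1, 46.8, 24.9)
(array([286., 173.]), array([562.3,  86.8]), 82.6, 36.8, 28.2)
(array([397., 124.]), array([ 712.4, -229.4]), 59.9, 49.3, -16.3)
```

arm_command --motion '[{"dx": 100,"dy": 320,"dz": 0,"ax": 0,"ay": 0,"az": -0.73,"fingers": 1},{"dx": 100,"dy": 320,"dz": 0,"ax": 0,"ay": 0,"az": -0.73,"fingers": 1},{"dx": 100,"dy": 320,"dz": 0,"ax": 0,"ay": 0,"az": -0.73,"fingers": 1},{"dx": 100,"dy": 320,"dz": 0,"ax": 0,"ay": 0,"az": -0.73,"fingers": 1},{"dx": 100,"dy": 320,"dz": 0,"ax": 0,"ay": 0,"az": -0.73,"fingers": 1},{"dx": 100,"dy": 320,"dz": 0,"ax": 0,"ay": 0,"az": -0.73,"fingers": 1},{"dx": 100,"dy": 320,"dz": 0,"ax": 0,"ay": 0,"az": -0.73,"fingers": 1},{"dx": 100,"dy": 320,"dz": 0,"ax": 0,"ay": 0,"az": -0.73,"fingers": 1}]'

```text
t: 24.15
ee_pos: [0.4053, 0.2491, 0.2192]
tool_rot: [[-0.916, -0.402, -0.0], [-0.402, 0.916, -0.0], [0.001, -0.0, -1.0]]
ft_force: [1.7, -1.2, 0.2]
opening: 0.998
grip_force: 0.0
```

```bash
python3 - <<'E'
from h import *
st();go([408.3,376.9,155],204)
E
```

```text
t 24.15 p [405.3 249.1 219.2] F [ 1.7 -1.2  0.2] op 0.998 g 0.0
dxyz [-54.1 115.8  64.1] rot [-0.0002 -0.0006 -0.0055] az now -156.3
```

arm_command --motion '[{"dx": -54,"dy": 115,"dz": 64,"ax": 0,"ay": 0,"az": 0,"fingers": 1},{"dx": -54,"dy": 115,"dz": 64,"ax": 0,"ay": 0,"az": 0,"fingers": 1},{"dx": -54,"dy": 115,"dz": 64,"ax": 0,"ay": 0,"az": 0,"fingers": 1},{"dx": -54,"dy": 115,"dz": 64,"ax": 0,"ay": 0,"az": 0,"fingers": 1},{"dx": -54,"dy": 115,"dz": 64,"ax": 0,"ay": 0,"az": 0,"fingers": 1},{"dx": -54,"dy": 115,"dz": 64,"ax": 0,"ay": 0,"az": 0,"fingers": 1},{"dx": -54,"dy": 115,"dz": 64,"ax": 0,"ay": 0,"az": 0,"fingers": 1},{"dx": -54,"dy": 115,"dz": 64,"ax": 0,"ay": 0,"az": 0,"fingers": 1}]'

```text
t: 24.82
ee_pos: [0.4092, 0.3728, 0.1563]
tool_rot: [[-0.916, -0.401, 0.0], [-0.401, 0.916, 0.0], [-0.0, -0.0, -1.0]]
ft_force: [0.3, -0.8, -0.2]
opening: 0.999
grip_force: 0.0
```

```bash
python3 - <<'E'
from h import *
s=robot.state();st();c=cap('wrist');save(c,'w14.png');W=corners(c,s,.022,(200,80,450,330))
p=proj(c,[*(W.mean(0)/1000),.022]).round().astype(int);hole(c,s,.022,(p[0]-18,p[1]-18,p[0]+18,p[1]+18))
E
```

```text
t 24.82 p [409.2 372.8 156.3] F [ 0.3 -0.8 -0.2] op 0.999 g 0.0
px [[298.0, 148.6999969482422], [355.0, 147.3000030517578], [352.1000061035156, 243.5], [299.8999938964844, 243.5]] ctr [408.6 377.3] edges [44.1 80.8 44.1 79.7] tool xy [-1.24  4.39] yaw in tool deg 0.02
hole 326.3 197.6 10.0 [-1.06  4.46]
```

arm_command --motion '[{"dx": -1,"dy": 4.8,"dz": 40,"ax": 0,"ay": 0,"az": 0,"fingers": 1},{"dx": -1,"dy": 4.8,"dz": 80,"ax": 0,"ay": 0,"az": 0,"fingers": 1},{"dx": -1,"dy": 4.8,"dz": 112,"ax": 0,"ay": 0,"az": 0,"fingers": 1},{"dx": -1,"dy": 4.8,"dz": 126,"ax": 0,"ay": 0,"az": 0,"fingers": 1},{"dx": -1,"dy": 4.8,"dz": 126,"ax": 0,"ay": 0,"az": 0,"fingers": 1},{"dx": -1,"dy": 4.8,"dz": 126,"ax": 0,"ay": 0,"az": 0,"fingers": 1}]'

```text
t: 25.37
ee_pos: [0.4081, 0.3779, 0.0301]
tool_rot: [[-0.916, -0.402, -0.0], [-0.402, 0.916, -0.0], [0.001, -0.0, -1.0]]
ft_force: [-0.2, -0.1, 0.3]
opening: 1.003
grip_force: 0.0
```

arm_command --motion '[{"dx": 0,"dy": 0,"dz": 0,"ax": 0,"ay": 0,"az": 0,"fingers": 0},{"dx": 0,"dy": 0,"dz": 0,"ax": 0,"ay": 0,"az": 0,"fingers": 0},{"dx": 0,"dy": 0,"dz": 0,"ax": 0,"ay": 0,"az": 0,"fingers": 0},{"dx": 0,"dy": 0,"dz": 0,"ax": 0,"ay": 0,"az": 0,"fingers": 0},{"dx": 0,"dy": 0,"dz": 0,"ax": 0,"ay": 0,"az": 0,"fingers": 0},{"dx": 0,"dy": 0,"dz": 0,"ax": 0,"ay": 0,"az": 0,"fingers": 0},{"dx": 0,"dy": 0,"dz": 0,"ax": 0,"ay": 0,"az": 0,"fingers": 0}]'

```text
t: 25.95
ee_pos: [0.4085, 0.3792, 0.0313]
tool_rot: [[-0.915, -0.403, 0.002], [-0.403, 0.915, 0.001], [-0.002, 0.0, -1.0]]
ft_force: [-1.5, -2.3, 10.4]
opening: 0.497
grip_force: 59.7
```

```bash
python3 - <<'E'
from h import *
s=robot.state();st();c=cap('wrist');save(c,'w15.png');held(c,s,.022);rim(c,s,.022,(285,235,357,315))
g=cv2.cvtColor(c['im'],cv2.COLOR_RGB2GRAY);print(g[160:200,283],g[235:315,320])
E
```

```text
t 25.95 p [408.5 379.2  31.3] F [-1.5 -2.3 10.4] op 0.497 g 59.7
left y -22.38 right y 21.85 cy -0.26 slopes 0.14 -0.09 front x 44.03 cx 4.03 Fv 175.5
rim box 297.5 343.5 251.5 293.5 centre tool [ 0.58 -0.19] diam 20.5
[ 81  82  81  82  80  81  80  80  80  79  81  80  79  79  81  83  83  86
  86  88  86  87  85  88 102 115 114 116 116 115 115 114 114 115 115 116
 114 114 115 114] [224 225 225 225 225 225 224 225 225 225 225 225 226 226 226 221 154 102
  91  90  89  88  62  54  55  53  56  55  54  55  53  55  55  55  55  55
  56  54  54  55  57  55  57  57  56  54  55  57  55  55  55  56  56  55
  59  85  91  93  96 135 214 226 227 227 228 228 227 227 227 227 227 227
 227 226 227 227 227 227 227 227]
```

arm_command --motion '[{"dx": 0,"dy": 0,"dz": -40,"ax": 0,"ay": 0,"az": 0,"fingers": 0},{"dx": 0,"dy": 0,"dz": -80,"ax": 0,"ay": 0,"az": 0,"fingers": 0},{"dx": 0,"dy": 0,"dz": -115,"ax": 0,"ay": 0,"az": 0.12,"fingers": 0},{"dx": 0,"dy": 0,"dz": -140,"ax": 0,"ay": 0,"az": 0.24,"fingers": 0},{"dx": 0,"dy": -10,"dz": -150,"ax": 0,"ay": 0,"az": 0.36,"fingers": 0},{"dx": 0,"dy": -40,"dz": -150,"ax": 0,"ay": 0,"az": 0.48,"fingers": 0},{"dx": 0,"dy": -80,"dz": -150,"ax": 0,"ay": 0,"az": 0.6,"fingers": 0},{"dx": 0,"dy": -120,"dz": -150,"ax": 0,"ay": 0,"az": 0.72,"fingers": 0}]'

```text
t: 26.67
ee_pos: [0.4564, 0.2683, 0.1804]
tool_rot: [[-0.953, 0.304, 0.001], [0.304, 0.953, 0.001], [-0.001, 0.001, -1.0]]
ft_force: [0.5, -0.7, -1.4]
opening: 0.5
grip_force: 63.6
```

```bash
python3 - <<'E'
from h import *
st();go([400,-30,180],133.3)
E
```

```text
t 26.67 p [456.4 268.3 180.4] F [ 0.5 -0.7 -1.4] op 0.5 g 63.6
dxyz [-3.690e+01 -3.013e+02  2.000e-01] rot [0.0012 0.0007 0.5064] az now 162.3
```

arm_command --motion '[{"dx": -37,"dy": -301,"dz": 0,"ax": 0,"ay": 0,"az": 0.506,"fingers": 0},{"dx": -37,"dy": -301,"dz": 0,"ax": 0,"ay": 0,"az": 0.506,"fingers": 0},{"dx": -37,"dy": -301,"dz": 0,"ax": 0,"ay": 0,"az": 0.506,"fingers": 0},{"dx": -37,"dy": -301,"dz": 0,"ax": 0,"ay": 0,"az": 0.506,"fingers": 0},{"dx": -37,"dy": -301,"dz": 0,"ax": 0,"ay": 0,"az": 0.506,"fingers": 0},{"dx": -37,"dy": -301,"dz": 0,"ax": 0,"ay": 0,"az": 0.506,"fingers": 0},{"dx": -37,"dy": -301,"dz": 0,"ax": 0,"ay": 0,"az": 0.506,"fingers": 0},{"dx": -37,"dy": -301,"dz": 0,"ax": 0,"ay": 0,"az": 0.506,"fingers": 0}]'

```text
t: 27.33
ee_pos: [0.3995, -0.0333, 0.1802]
tool_rot: [[-0.686, 0.727, 0.0], [0.727, 0.686, -0.002], [-0.001, -0.001, -1.0]]
ft_force: [0.3, 0.4, -1.8]
opening: 0.498
grip_force: 63.6
```

```bash
python3 - <<'E'
from h import *
st();go([480,-86,165],133.3);go([642,-86.4,165],133.3)
E
```

```text
t 27.33 p [399.5 -33.3 180.2] F [ 0.3  0.4 -1.8] op 0.498 g 63.6
dxyz [-93.6  22.4  15.3] rot [-0.001   0.0014  0.0008] az now 133.3
dxyz [-205.1  139.9   15.4] rot [-0.001   0.0014  0.0008] az now 133.3
```

arm_command --motion '[{"dx": -94,"dy": 22,"dz": 0,"ax": 0,"ay": 0,"az": 0,"fingers": 0},{"dx": -94,"dy": 22,"dz": 0,"ax": 0,"ay": 0,"az": 0,"fingers": 0},{"dx": -205,"dy": 140,"dz": 0,"ax": 0,"ay": 0,"az": 0,"fingers": 0},{"dx": -205,"dy": 140,"dz": 0,"ax": 0,"ay": 0,"az": 0,"fingers": 0},{"dx": -205,"dy": 140,"dz": 0,"ax": 0,"ay": 0,"az": 0,"fingers": 0},{"dx": -205,"dy": 140,"dz": 15,"ax": 0,"ay": 0,"az": 0,"fingers": 0},{"dx": -205,"dy": 140,"dz": 15,"ax": 0,"ay": 0,"az": 0,"fingers": 0},{"dx": -205,"dy": 140,"dz": 15,"ax": 0,"ay": 0,"az": 0,"fingers": 0}]'

```text
t: 28.0
ee_pos: [0.6455, -0.0815, 0.1624]
tool_rot: [[-0.689, 0.725, -0.002], [0.725, 0.689, 0.0], [0.001, -0.001, -1.0]]
ft_force: [-1.5, 0.1, -2.4]
opening: 0.494
grip_force: 63.6
```

arm_command --motion '[{"dx": 0,"dy": 0,"dz": 3,"ax": 0,"ay": 0,"az": 0,"fingers": 0},{"dx": 0,"dy": 0,"dz": 3,"ax": 0,"ay": 0,"az": 0,"fingers": 0},{"dx": 0,"dy": 0,"dz": 3,"ax": 0,"ay": 0,"az": 0,"fingers": 0},{"dx": 0,"dy": 0,"dz": 3,"ax": 0,"ay": 0,"az": 0,"fingers": 0}]'

```text
t: 28.33
ee_pos: [0.643, -0.0816, 0.1628]
tool_rot: [[-0.689, 0.725, 0.001], [0.725, 0.689, -0.0], [-0.001, 0.0, -1.0]]
ft_force: [-0.0, -0.5, -2.4]
opening: 0.499
grip_force: 63.6
```

```bash
python3 - <<'E'
from h import *
s=robot.state();st();go([642.0,-86.4,115.3],133.3);c=cap('wrist');save(c,'w16.png');under(c,s,.09);held(c,s,s['ee_pos'][2]-.0093,195,235)
E
```

```text
t 28.33 p [643.  -81.6 162.8] F [-0.  -0.5 -2.4] op 0.499 g 63.6
dxyz [-2.8 -4.1 47.5] rot [0.0005 0.0008 0.0039] az now 133.5
under [[279.5, 350.5, -24.64, 17.34, -3.65, 39.3], [277.5, 351.5, -25.91, 17.99, -3.96, 36.9], [277.5, 351.5, -26.0, 18.05, -3.97, 34.5]]
left y -22.53 right y 21.71 cy -0.41 slopes -23.25 7.81 front x 43.57 cx 3.57 Fv 175.5
```

arm_command --motion '[{"dx": -2.6,"dy": -3.7,"dz": 12,"ax": 0,"ay": 0,"az": 0.003,"fingers": 0},{"dx": -2.6,"dy": -3.7,"dz": 24,"ax": 0,"ay": 0,"az": 0.003,"fingers": 0},{"dx": -2.6,"dy": -3.7,"dz": 33,"ax": 0,"ay": 0,"az": 0.003,"fingers": 0},{"dx": -2.6,"dy": -3.7,"dz": 38,"ax": 0,"ay": 0,"az": 0.003,"fingers": 0},{"dx": -2.6,"dy": -3.7,"dz": 40.5,"ax": 0,"ay": 0,"az": 0.003,"fingers": 0},{"dx": -2.6,"dy": -3.7,"dz": 42.5,"ax": 0,"ay": 0,"az": 0.003,"fingers": 0},{"dx": -2.6,"dy": -3.7,"dz": 44,"ax": 0,"ay": 0,"az": 0.003,"fingers": 0},{"dx": -2.6,"dy": -3.7,"dz": 44,"ax": 0,"ay": 0,"az": 0.003,"fingers": 0}]'

```text
t: 29.05
ee_pos: [0.643, -0.086, 0.1178]
tool_rot: [[-0.687, 0.727, 0.0], [0.727, 0.687, -0.0], [-0.0, 0.0, -1.0]]
ft_force: [0.2, -0.8, -2.5]
opening: 0.498
grip_force: 63.6
```

arm_command --motion '[{"dx": 0,"dy": 0,"dz": 1,"ax": 0,"ay": 0,"az": 0,"fingers": 0},{"dx": 0,"dy": 0,"dz": 2,"ax": 0,"ay": 0,"az": 0,"fingers": 0},{"dx": 0,"dy": 0,"dz": 3,"ax": 0,"ay": 0,"az": 0,"fingers": 0},{"dx": 0,"dy": 0,"dz": 3.8,"ax": 0,"ay": 0,"az": 0,"fingers": 0},{"dx": 0,"dy": 0,"dz": 3.8,"ax": 0,"ay": 0,"az": 0,"fingers": 0}]'

```text
t: 29.47
ee_pos: [0.6433, -0.0858, 0.1154]
tool_rot: [[-0.687, 0.727, 0.002], [0.727, 0.687, 0.0], [-0.001, 0.002, -1.0]]
ft_force: [-2.6, 1.1, 8.6]
opening: 0.499
grip_force: 64.7
```

arm_command --motion '[{"dx": 0,"dy": 0,"dz": -0.5,"ax": 0,"ay": 0,"az": 0,"fingers": 1},{"dx": 0,"dy": 0,"dz": -0.5,"ax": 0,"ay": 0,"az": 0,"fingers": 1},{"dx": 0,"dy": 0,"dz": -0.5,"ax": 0,"ay": 0,"az": 0,"fingers": 1},{"dx": 0,"dy": 0,"dz": -0.5,"ax": 0,"ay": 0,"az": 0,"fingers": 1},{"dx": 0,"dy": 0,"dz": -40,"ax": 0,"ay": 0,"az": 0,"fingers": 1},{"dx": 0,"dy": 0,"dz": -80,"ax": 0,"ay": 0,"az": 0,"fingers": 1},{"dx": 0,"dy": 0,"dz": -110,"ax": 0,"ay": 0,"az": 0,"fingers": 1},{"dx": 0,"dy": 0,"dz": -122,"ax": 0,"ay": 0,"az": 0,"fingers": 1}]'

```text
t: 30.13
ee_pos: [0.6443, -0.0862, 0.2408]
tool_rot: [[-0.686, 0.727, 0.006], [0.727, 0.686, -0.001], [-0.005, 0.004, -1.0]]
ft_force: [0.9, -0.4, 0.2]
opening: 0.999
grip_force: 0.0
```

arm_command --motion '[{"dx": 0,"dy": 0,"dz": 0,"ax": 0,"ay": 0,"az": 0,"fingers": 1},{"dx": 0,"dy": 0,"dz": 0,"ax": 0,"ay": 0,"az": 0,"fingers": 1},{"dx": 0,"dy": 0,"dz": 0,"ax": 0,"ay": 0,"az": 0,"fingers": 1},{"dx": 0,"dy": 0,"dz": 0,"ax": 0,"ay": 0,"az": 0,"fingers": 1}]'

```text
t: 30.47
ee_pos: [0.6422, -0.0859, 0.234]
tool_rot: [[-0.686, 0.727, -0.003], [0.727, 0.686, 0.0], [0.002, -0.002, -1.0]]
ft_force: [0.0, -0.5, -0.7]
opening: 0.999
grip_force: 0.0
```

```bash
python3 - <<'E'
from h import *
s=robot.state();st();c=cap('wrist');save(c,'w17.png');p=proj(c,[.6415,-.0862,.106]).round().astype(int);hole(c,s,.106,(p[0]-17,p[1]-17,p[0]+17,p[1]+17))
t=cap('top');sd=cap('side')
for b in blobs(t,.02,bright(t,120),100,900): print(b)
a=t['im'][100:300,300:500];b=sd['im'][100:340,220:460]
cv2.imwrite('pics/m18.png',np.hstack([cv2.resize(a,(390,390)),cv2.resize(b,(390,390))])[...,::-1])
go([397.2,-249,155],195)
E
```

```text
t 30.47 p [642.2 -85.9 234. ] F [ 0.  -0.5 -0.7] op 0.999 g 0.0
hole 321.6 199.0 11.0 [-0.94  0.42]
(array([545., 246.]), array([ 370.7, -648.6]), 192.2, 29.2, -72.7)
(array([448., 183.]), array([ 542.4, -378.5]), 59.5, 55.9, -56.5)
(array([202., 125.]), array([699., 332.]), 126.3, 67.3, 46.7)
dxyz [  49.7 -290.2   80.1] rot [-4.0000e-04 -2.0000e-03 -1.0759e+00] az now 133.4
```

View pics/m18.png

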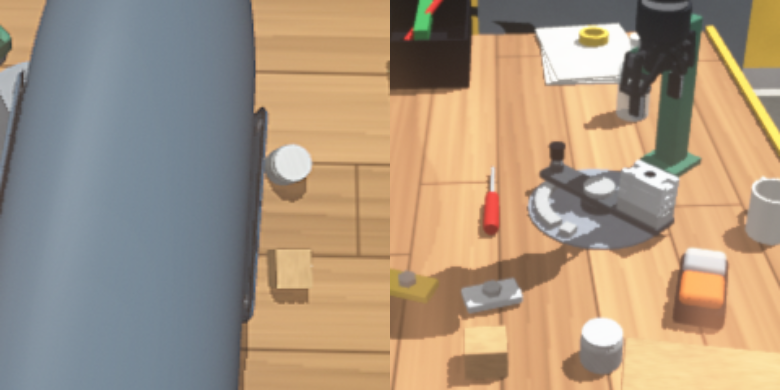

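The left crop is blocked by the arm. The side crop shows three blocks flush on the nest at about (648,190), and the cap still at its start place, about (491,295). Now the cap.

arm_command --motion '[{"dx": 50,"dy": -290,"dz": 20,"ax": 0,"ay": 0,"az": -0.95,"fingers": 1},{"dx": 50,"dy": -290,"dz": 40,"ax": 0,"ay": 0,"az": -0.95,"fingers": 1},{"dx": 50,"dy": -290,"dz": 70,"ax": 0,"ay": 0,"az": -0.95,"fingers": 1},{"dx": 50,"dy": -290,"dz": 80,"ax": 0,"ay": 0,"az": -0.95,"fingers": 1},{"dx": 50,"dy": -290,"dz": 80,"ax": 0,"ay": 0,"az": -0.95,"fingers": 1},{"dx": 50,"dy": -290,"dz": 80,"ax": 0,"ay": 0,"az": -0.95,"fingers": 1},{"dx": 50,"dy": -290,"dz": 80,"ax": 0,"ay": 0,"az": -0.95,"fingers": 1},{"dx": 50,"dy": -290,"dz": 80,"ax": 0,"ay": 0,"az": -0.95,"fingers": 1}]'

```text
t: 31.28
ee_pos: [0.3937, -0.2493, 0.1543]
tool_rot: [[-0.99, -0.14, -0.003], [-0.14, 0.99, 0.001], [0.003, 0.001, -1.0]]
ft_force: [1.3, -0.1, -0.2]
opening: 0.993
grip_force: 0.0
```

```bash
python3 - <<'E'
from h import *
st();go([397.2,-249,155],195)
E
```

```text
t 31.28 p [ 393.7 -249.3  154.3] F [ 1.3 -0.1 -0.2] op 0.993 g 0.0
dxyz [-3.5 -0.1 -0.7] rot [ 0.0014 -0.0028 -0.1213] az now -171.9
```

arm_command --motion '[{"dx": -3,"dy": 0,"dz": 0,"ax": 0,"ay": 0,"az": -0.12,"fingers": 1},{"dx": -3,"dy": 0,"dz": 0,"ax": 0,"ay": 0,"az": -0.12,"fingers": 1},{"dx": -3,"dy": 0,"dz": 0,"ax": 0,"ay": 0,"az": -0.12,"fingers": 1},{"dx": -3,"dy": 0,"dz": 0,"ax": 0,"ay": 0,"az": -0.12,"fingers": 1},{"dx": -3,"dy": 0,"dz": 0,"ax": 0,"ay": 0,"az": -0.12,"fingers": 1}]'

```text
t: 31.7
ee_pos: [0.4012, -0.248, 0.156]
tool_rot: [[-0.968, -0.252, 0.0], [-0.252, 0.968, -0.0], [-0.0, -0.0, -1.0]]
ft_force: [-0.4, -0.4, 0.3]
opening: 1.001
grip_force: 0.0
```

```bash
python3 - <<'E'
from h import *
s=robot.state();st();c=cap('wrist');save(c,'w19.png');W=corners(c,s,.020,(200,80,450,330));print(proj(c,[*(W.mean(0)/1000),.02]))
E
```

```text
t 31.7 p [ 401.2 -248.   156. ] F [-0.4 -0.4  0.3] op 1.001 g 0.0
px [[293.1000061035156, 139.5], [347.0, 139.5], [345.20001220703125, 232.39999389648438], [295.1000061035156, 233.60000610351562]] ctr [ 395.3 -250.3] edges [41.7 77.2 42.1 78.3] tool xy [ 6.3  -0.62] yaw in tool deg -0.01
[320.10676246 188.19038514]
```

View pics/w19.png

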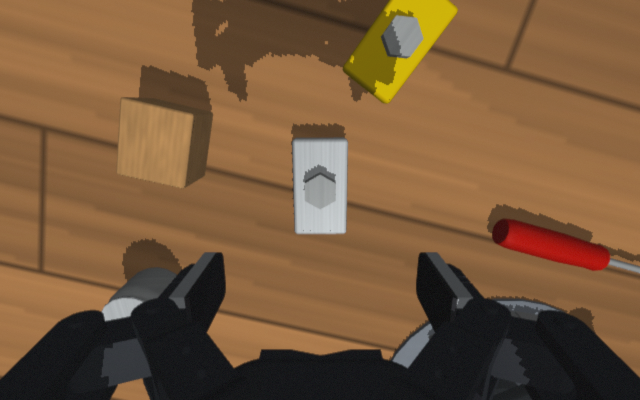

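The cap is at (320,188), with the carton to the left and the yellow look-alike upper right. Both are clear of the fingers.

arm_command --motion '[{"dx": 6,"dy": -0.2,"dz": 40,"ax": 0,"ay": 0,"az": 0,"fingers": 1},{"dx": 6,"dy": -0.2,"dz": 80,"ax": 0,"ay": 0,"az": 0,"fingers": 1},{"dx": 6,"dy": -0.2,"dz": 112,"ax": 0,"ay": 0,"az": 0,"fingers": 1},{"dx": 6,"dy": -0.2,"dz": 128,"ax": 0,"ay": 0,"az": 0,"fingers": 1},{"dx": 6,"dy": -0.2,"dz": 128,"ax": 0,"ay": 0,"az": 0,"fingers": 1},{"dx": 6,"dy": -0.2,"dz": 128,"ax": 0,"ay": 0,"az": 0,"fingers": 1}]'

```text
t: 32.25
ee_pos: [0.3948, -0.2496, 0.0276]
tool_rot: [[-0.967, -0.253, -0.002], [-0.253, 0.967, 0.001], [0.001, 0.001, -1.0]]
ft_force: [-0.6, 0.8, 0.7]
opening: 1.0
grip_force: 0.0
```

arm_command --motion '[{"dx": 0,"dy": 0,"dz": 0,"ax": 0,"ay": 0,"az": 0,"fingers": 0},{"dx": 0,"dy": 0,"dz": 0,"ax": 0,"ay": 0,"az": 0,"fingers": 0},{"dx": 0,"dy": 0,"dz": 0,"ax": 0,"ay": 0,"az": 0,"fingers": 0},{"dx": 0,"dy": 0,"dz": 0,"ax": 0,"ay": 0,"az": 0,"fingers": 0},{"dx": 0,"dy": 0,"dz": 0,"ax": 0,"ay": 0,"az": 0,"fingers": 0},{"dx": 0,"dy": 0,"dz": 0,"ax": 0,"ay": 0,"az": 0,"fingers": 0},{"dx": 0,"dy": 0,"dz": 0,"ax": 0,"ay": 0,"az": 0,"fingers": 0}]'

```text
t: 32.83
ee_pos: [0.3958, -0.2506, 0.0293]
tool_rot: [[-0.967, -0.253, 0.002], [-0.253, 0.967, -0.001], [-0.002, -0.002, -1.0]]
ft_force: [-0.7, 0.5, 9.5]
opening: 0.495
grip_force: 59.7
```

```bash
python3 - <<'E'
from h import *
s=robot.state();st();c=cap('wrist');save(c,'w20.png');held(c,s,.020);g=cv2.cvtColor(c['im'],cv2.COLOR_RGB2GRAY)
print(g[150:215,283]);print(g[330:362,284]);print(toolxy(c,s,[onz(c,320,v,.02)[:2]*1000 for v in range(170,200,5)],20)[:,0].round(1),toolxy(c,s,[onz(c,320,v,.02)[:2]*1000 for v in range(335,360,5)],20)[:,0].round(1))
E
```

```text
t 32.83 p [ 395.8 -250.6   29.3] F [-0.7  0.5  9.5] op 0.495 g 59.7
left y -21.77 right y 21.25 cy -0.26 slopes -0.13 0.06 front x 42.34 cx 2.34 Fv 179.5
[ 77  77  78  77  78  76  77  77  78  78  78  78  79  78  78  78  81  82
  81  82  84  84  84  84  83  85  85  84  84  84  84  86  90  92  97 103
 109 115 116 113 115 116 114 115 114 114 113 113 113 114 113 113 115 113
 114 113 113 114 113 113 114 113 114 113 114]
[215 216 216 216 215 216 216 215 216 216 215 215 215 215 216 211 196 163
 129  73  34  28  28  24  23  29  26  25  27  25  25  24]
[46.2 44.2 42.1 40.1 38.  35.9] [-31.7 -34.5 -37.3 -40.2 -43. ]
```

View pics/w20.png

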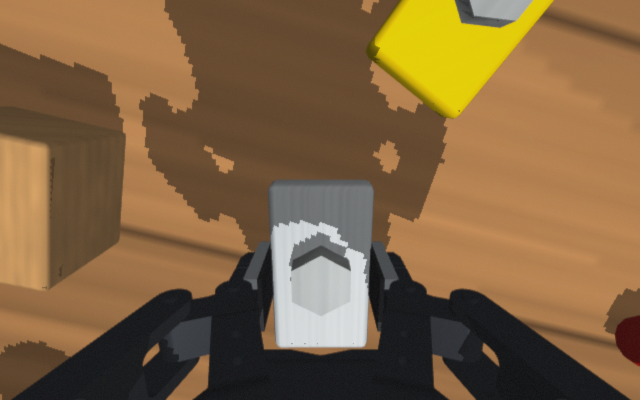

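The cap is held squarely: front edge v≈186, back v≈347, offset about (0.7,−0.3) mm.

arm_command --motion '[{"dx": 0,"dy": 0,"dz": -40,"ax": 0,"ay": 0,"az": 0,"fingers": 0},{"dx": 0,"dy": 0,"dz": -80,"ax": 0,"ay": 0,"az": 0.1,"fingers": 0},{"dx": 0,"dy": 0,"dz": -115,"ax": 0,"ay": 0,"az": 0.22,"fingers": 0},{"dx": 0,"dy": 0,"dz": -140,"ax": 0,"ay": 0,"az": 0.34,"fingers": 0},{"dx": 0,"dy": 0,"dz": -150,"ax": 0,"ay": 0,"az": 0.46,"fingers": 0},{"dx": 0,"dy": 0,"dz": -150,"ax": 0,"ay": 0,"az": 0.58,"fingers": 0},{"dx": 0,"dy": 0,"dz": -150,"ax": 0,"ay": 0,"az": 0.7,"fingers": 0},{"dx": 0,"dy": 0,"dz": -150,"ax": 0,"ay": 0,"az": 0.82,"fingers": 0}]'

```text
t: 33.55
ee_pos: [0.395, -0.2501, 0.1789]
tool_rot: [[-0.842, 0.54, 0.001], [0.54, 0.842, -0.001], [-0.002, -0.0, -1.0]]
ft_force: [0.9, -0.0, -1.2]
opening: 0.497
grip_force: 63.1
```

```bash
python3 - <<'E'
from h import *
st();go([642.9,-86.0,178],133.3)
E
```

```text
t 33.55 p [ 395.  -250.1  178.9] F [ 0.9 -0.  -1.2] op 0.497 g 63.1
dxyz [-120.1  272.     1.1] rot [1.000e-04 1.700e-03 2.448e-01] az now 147.3
```

arm_command --motion '[{"dx": -120,"dy": 268,"dz": 0,"ax": 0,"ay": 0,"az": 0.245,"fingers": 0},{"dx": -120,"dy": 268,"dz": 0,"ax": 0,"ay": 0,"az": 0.245,"fingers": 0},{"dx": -120,"dy": 268,"dz": 0,"ax": 0,"ay": 0,"az": 0.245,"fingers": 0},{"dx": -120,"dy": 268,"dz": 0,"ax": 0,"ay": 0,"az": 0.245,"fingers": 0},{"dx": -120,"dy": 268,"dz": 0,"ax": 0,"ay": 0,"az": 0.245,"fingers": 0},{"dx": -120,"dy": 268,"dz": 0,"ax": 0,"ay": 0,"az": 0.245,"fingers": 0},{"dx": -120,"dy": 268,"dz": 0,"ax": 0,"ay": 0,"az": 0.245,"fingers": 0},{"dx": -120,"dy": 268,"dz": 0,"ax": 0,"ay": 0,"az": 0.245,"fingers": 0}]'

```text
t: 34.22
ee_pos: [0.644, -0.084, 0.1777]
tool_rot: [[-0.692, 0.721, 0.003], [0.721, 0.692, 0.001], [-0.001, 0.003, -1.0]]
ft_force: [0.1, -0.3, -1.6]
opening: 0.494
grip_force: 63.1
```

arm_command --motion '[{"dx": 0,"dy": 0,"dz": 2,"ax": 0,"ay": 0,"az": 0,"fingers": 0},{"dx": 0,"dy": 0,"dz": 2,"ax": 0,"ay": 0,"az": 0,"fingers": 0},{"dx": 0,"dy": 0,"dz": 2,"ax": 0,"ay": 0,"az": 0,"fingers": 0},{"dx": 0,"dy": 0,"dz": 2,"ax": 0,"ay": 0,"az": 0,"fingers": 0}]'

```text
t: 34.55
ee_pos: [0.6386, -0.0886, 0.1763]
tool_rot: [[-0.689, 0.725, -0.0], [0.725, 0.689, -0.0], [-0.0, -0.0, -1.0]]
ft_force: [-0.4, -0.4, -1.1]
opening: 0.499
grip_force: 63.1
```

```bash
python3 - <<'E'
from h import *
s=robot.state();st();go([642.9,-86.0,129.3],133.3);c=cap('wrist');save(c,'w21.png');under(c,s,.106);held(c,s,s['ee_pos'][2]-.0093,195,235)
E
```

```text
t 34.55 p [638.6 -88.6 176.3] F [-0.4 -0.4 -1.1] op 0.499 g 63.1
dxyz [-1.1  5.  47. ] rot [-0.0003  0.      0.0047] az now 133.6
under [[292.5, 366.5, -16.74, 26.44, 4.85, 39.7], [292.5, 348.5, -16.8, 16.0, -0.4, 37.3], [292.5, 348.5, -16.86, 16.05, -0.4, 34.9]]
left y -21.95 right y 20.98 cy -0.48 slopes -0.98 3.44 front x 46.16 cx 6.16 Fv 169.0
```

arm_command --motion '[{"dx": -1.1,"dy": 5.2,"dz": 12,"ax": 0,"ay": 0,"az": 0.004,"fingers": 0},{"dx": -1.1,"dy": 5.2,"dz": 24,"ax": 0,"ay": 0,"az": 0.004,"fingers": 0},{"dx": -1.1,"dy": 5.2,"dz": 33,"ax": 0,"ay": 0,"az": 0.004,"fingers": 0},{"dx": -1.1,"dy": 5.2,"dz": 38,"ax": 0,"ay": 0,"az": 0.004,"fingers": 0},{"dx": -1.1,"dy": 5.2,"dz": 40,"ax": 0,"ay": 0,"az": 0.004,"fingers": 0},{"dx": -1.1,"dy": 5.2,"dz": 42,"ax": 0,"ay": 0,"az": 0.004,"fingers": 0},{"dx": -1.1,"dy": 5.2,"dz": 43.5,"ax": 0,"ay": 0,"az": 0.004,"fingers": 0},{"dx": -1.1,"dy": 5.2,"dz": 43.5,"ax": 0,"ay": 0,"az": 0.004,"fingers": 0}]'

```text
t: 35.27
ee_pos: [0.6443, -0.085, 0.1324]
tool_rot: [[-0.687, 0.726, 0.0], [0.726, 0.687, -0.0], [-0.0, 0.0, -1.0]]
ft_force: [-0.7, 0.4, -2.3]
opening: 0.496
grip_force: 63.1
```

arm_command --motion '[{"dx": 0,"dy": 0,"dz": 1,"ax": 0,"ay": 0,"az": 0,"fingers": 0},{"dx": 0,"dy": 0,"dz": 2,"ax": 0,"ay": 0,"az": 0,"fingers": 0},{"dx": 0,"dy": 0,"dz": 3,"ax": 0,"ay": 0,"az": 0,"fingers": 0},{"dx": 0,"dy": 0,"dz": 4,"ax": 0,"ay": 0,"az": 0,"fingers": 0},{"dx": 0,"dy": 0,"dz": 4,"ax": 0,"ay": 0,"az": 0,"fingers": 0}]'

```text
t: 35.68
ee_pos: [0.6444, -0.0849, 0.1294]
tool_rot: [[-0.687, 0.726, 0.001], [0.726, 0.687, -0.0], [-0.001, 0.001, -1.0]]
ft_force: [-1.6, 1.2, 5.8]
opening: 0.496
grip_force: 64.6
```

arm_command --motion '[{"dx": 0,"dy": 0,"dz": -0.5,"ax": 0,"ay": 0,"az": 0,"fingers": 1},{"dx": 0,"dy": 0,"dz": -0.5,"ax": 0,"ay": 0,"az": 0,"fingers": 1},{"dx": 0,"dy": 0,"dz": -0.5,"ax": 0,"ay": 0,"az": 0,"fingers": 1},{"dx": 0,"dy": 0,"dz": -0.5,"ax": 0,"ay": 0,"az": 0,"fingers": 1},{"dx": 0,"dy": 0,"dz": -40,"ax": 0,"ay": 0,"az": 0,"fingers": 1},{"dx": 0,"dy": 0,"dz": -80,"ax": 0,"ay": 0,"az": 0,"fingers": 1},{"dx": 0,"dy": 0,"dz": -100,"ax": 0,"ay": 0,"az": 0,"fingers": 1},{"dx": 0,"dy": 0,"dz": -100,"ax": 0,"ay": 0,"az": 0,"fingers": 1}]'

```text
t: 36.35
ee_pos: [0.6462, -0.0852, 0.2339]
tool_rot: [[-0.687, 0.726, 0.008], [0.726, 0.687, -0.001], [-0.006, 0.005, -1.0]]
ft_force: [0.1, 0.0, -0.4]
opening: 0.999
grip_force: 0.0
```

arm_command --motion '[{"dx": 60,"dy": 0,"dz": 0,"ax": 0,"ay": 0,"az": 0,"fingers": 1},{"dx": 190,"dy": 0,"dz": 0,"ax": 0,"ay": 0,"az": 0,"fingers": 1},{"dx": 190,"dy": 0,"dz": 0,"ax": 0,"ay": 0,"az": 0,"fingers": 1},{"dx": 190,"dy": 0,"dz": 0,"ax": 0,"ay": 0,"az": 0,"fingers": 1},{"dx": 190,"dy": 0,"dz": 22,"ax": 0,"ay": 0,"az": 0,"fingers": 1},{"dx": 190,"dy": 0,"dz": 22,"ax": 0,"ay": 0,"az": 0,"fingers": 1},{"dx": 190,"dy": 0,"dz": 22,"ax": 0,"ay": 0,"az": 0,"fingers": 1},{"dx": 190,"dy": 0,"dz": 22,"ax": 0,"ay": 0,"az": 0,"fingers": 1}]'

```text
t: 37.02
ee_pos: [0.5141, 0.0531, 0.2065]
tool_rot: [[-0.688, 0.726, 0.001], [0.726, 0.688, -0.0], [-0.001, 0.0, -1.0]]
ft_force: [0.6, -0.9, 0.5]
opening: 0.999
grip_force: 0.0
```

```bash
python3 - <<'E'
from h import *
s=robot.state();st();c=cap('wrist');sd=cap('side')
im=np.zeros((560,800,3),np.uint8);im[:560,:400]=cv2.resize(sd['im'][110:250,300:400],(400,560));im[:250,400:]=cv2.resize(c['im'],(400,250))
q=proj(c,[.509,.051,.083]).round().astype(int);print(q,s['ee_pos'])
im[250:550,400:700]=cv2.resize(c['im'][q[1]-37:q[1]+38,q[0]-37:q[0]+38],(300,300),interpolation=2)
cv2.imwrite('pics/m22.png',im[...,::-1])
g=cv2.cvtColor(c['im'],cv2.COLOR_RGB2GRAY);r=(q[0]-30,q[1]-30,q[0]+30,q[1]+30)
print(g[r[1]:r[3]:4,r[0]:r[2]:3])
E
```

```text
t 37.02 p [514.1  53.1 206.5] F [ 0.6 -0.9  0.5] op 0.999 g 0.0
[314 197] [0.51408248 0.05305332 0.20650254]
[[ 79  79  45  51  51  50  47  50  60  65  85  84  85  85  86  83  85  84
   85  83]
 [ 66  94  45  51  52  50  48  52  49  43  46  45  48  74  85  83  85  85
   85  82]
 [ 94  94  47  50  51  50  47  45  47  34  29  32  60  73  57  85  85  85
   86  82]
 [ 99  89  47  49  51  49  48  28  24  29  29  32  21  24  52  80  85  85
   85  82]
 [ 98  99  49  51  52  51  32  34  38  36  37  37  39  41  36  63  86  84
   86  82]
 [ 99 100  48  50  51  39  35  34  36  37  38  36  39  41  40  43  84  86
   84  82]
 [ 96  98  58  83  76  35  37  37  35  37  39  40  40  37  40  40  51  85
   87  79]
 [ 89  80  57  83  81  36  34  35  34  37  36  37  37  38  37  42  45  84
   84  46]
 [ 80  77  56  84  83  35  37  38  38  35  39  36  36  38  35  38  43  85
   81  44]
 [ 78  78  52  82  85  42  36  35  35  36  36  38  38  37  39  36  81  85
   65  44]
 [ 78  78  53  82  85  83  39  36  34  34  37  39  37  37  37  60  83  84
   85  69]
 [ 78  77  57  81  86  84  82  72  35  35  40  38  37  41  82  84  86  85
   87  79]
 [ 78  77  53  82  87  84  83  83  84  86  85  87  84  83  86  85  84  82
   86  81]
 [ 78  78  60  81  87  84  82  84  83  86  86  88  84  85  85  83  86  84
   86  81]
 [ 80  79  59  61  81  80  77  80  63  63  77  82  80  82  83  83  84  82
   82  57]]
```

View pics/m22.png

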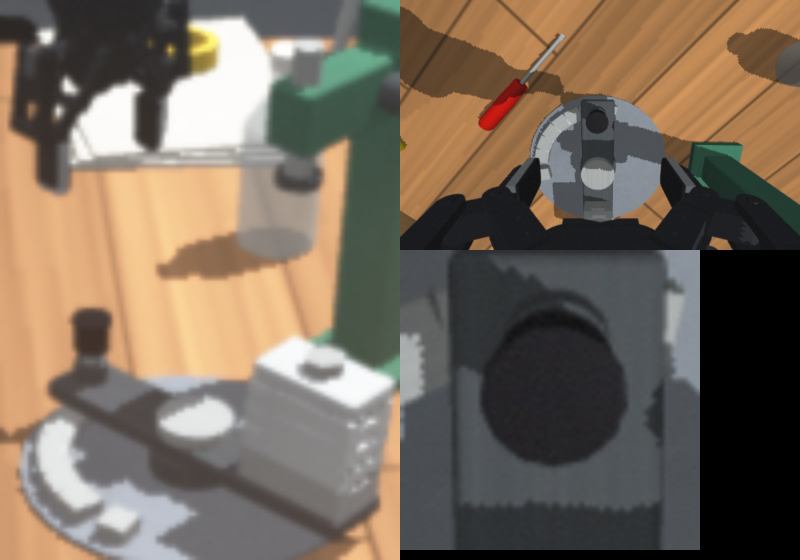

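The pack is flush with the cap on top, and the plunger is down. The flange circle's centre is at wrist pixel (315,195).

```bash
python3 - <<'E'
from h import *
s=robot.state();st();c=cap('wrist');k=onz(c,315,195.2,.083);print(k,toolxy(c,s,[k[:2]*1000],83))
E
```

```text
t 37.12 p [514.7  52.5 206.7] F [0.3 0.6 0.4] op 1.003 g 0.0
[0.50914817 0.05178287 0.083     ] [[  3.39339282  -4.66194476 123.66577852]]
```

arm_command --grip_force 50 --motion '[{"dx": 3.4,"dy": -4.3,"dz": 40,"ax": 0,"ay": 0,"az": 0,"fingers": 1},{"dx": 3.4,"dy": -4.3,"dz": 80,"ax": 0,"ay": 0,"az": 0,"fingers": 1},{"dx": 3.4,"dy": -4.3,"dz": 115,"ax": 0,"ay": 0,"az": 0,"fingers": 1},{"dx": 3.4,"dy": -4.3,"dz": 137,"ax": 0,"ay": 0,"az": 0,"fingers": 1},{"dx": 3.4,"dy": -4.3,"dz": 137,"ax": 0,"ay": 0,"az": 0,"fingers": 1},{"dx": 3.4,"dy": -4.3,"dz": 137,"ax": 0,"ay": 0,"az": 0,"fingers": 1}]'

```text
t: 37.67
ee_pos: [0.5081, 0.052, 0.0689]
tool_rot: [[-0.687, 0.727, -0.002], [0.727, 0.687, -0.0], [0.001, -0.002, -1.0]]
ft_force: [-0.1, 0.4, 1.3]
opening: 0.998
grip_force: 0.0
```

arm_command --motion '[{"dx": 0,"dy": 0,"dz": 0,"ax": 0,"ay": 0,"az": 0,"fingers": 0},{"dx": 0,"dy": 0,"dz": 0,"ax": 0,"ay": 0,"az": 0,"fingers": 0},{"dx": 0,"dy": 0,"dz": 0,"ax": 0,"ay": 0,"az": 0,"fingers": 0},{"dx": 0,"dy": 0,"dz": 0,"ax": 0,"ay": 0,"az": 0,"fingers": 0},{"dx": 0,"dy": 0,"dz": 0,"ax": 0,"ay": 0,"az": 0,"fingers": 0},{"dx": 0,"dy": 0,"dz": 0,"ax": 0,"ay": 0,"az": 0,"fingers": 0},{"dx": 0,"dy": 0,"dz": 0,"ax": 0,"ay": 0,"az": 0,"fingers": 0},{"dx": 0,"dy": 0,"dz": 0,"ax": 0,"ay": 0,"az": 0,"fingers": 0}]'

```text
t: 38.33
ee_pos: [0.5087, 0.0527, 0.0704]
tool_rot: [[-0.687, 0.726, 0.002], [0.726, 0.687, 0.0], [-0.001, 0.001, -1.0]]
ft_force: [-0.9, -0.8, 7.0]
opening: 0.31
grip_force: 48.6
```

arm_command --motion '[{"dx": 0,"dy": 0,"dz": -5,"ax": 0,"ay": 0,"az": 0,"fingers": 0},{"dx": 0,"dy": 0,"dz": -9,"ax": 0,"ay": 0,"az": 0,"fingers": 0},{"dx": 0,"dy": 0,"dz": -13.5,"ax": 0,"ay": 0,"az": 0,"fingers": 0},{"dx": 0,"dy": 0,"dz": -13.5,"ax": 0,"ay": 0,"az": 0,"fingers": 0},{"dx": 0,"dy": 0,"dz": -13.5,"ax": 0,"ay": 0,"az": 0,"fingers": 0},{"dx": 0,"dy": 0,"dz": -13.5,"ax": 0,"ay": 0,"az": 0,"fingers": 0}]'

```text
t: 38.83
ee_pos: [0.5082, 0.0525, 0.0827]
tool_rot: [[-0.687, 0.727, 0.0], [0.727, 0.687, -0.0], [-0.0, -0.0, -1.0]]
ft_force: [3.5, -1.9, -7.3]
opening: 0.313
grip_force: 49.5
```

```bash
python3 - <<'E'
from h import *
s=robot.state();st();p=s['ee_pos']*1000;R=np.array(s['tool_rot'])
for P in([572.8,-18.8],[574.1,-17.9]):
  r=p[:2]-P;print(P,np.hypot(*r),np.rad2deg(np.arctan2(r[1],r[0])))
print('tool az',np.rad2deg(np.arctan2(R[1,0],R[0,0])))
for k in range(1,9):
    a=np.deg2rad(5.5*k);print(k,(95*(np.cos(a)-1)).round(1),(-95*np.sin(a)).round(1),-a.round(3))
E
```

```text
t 38.83 p [508.2  52.5  82.7] F [ 3.5 -1.9 -7.3] op 0.313 g 49.5
[572.8, -18.8] 96.17269310489826 132.167389560298
[574.1, -17.9] 96.39106302637381 133.09929368853935
tool az 133.40580145750465
1 -0.4 -9.1 -0.096
2 -1.7 -18.1 -0.192
3 -3.9 -27.0 -0.288
4 -6.9 -35.6 -0.384
5 -10.7 -43.9 -0.48
6 -15.3 -51.7 -0.576
7 -20.7 -59.1 -0.672
8 -26.7 -66.0 -0.768
```

```bash
python3 - <<'E'
import numpy as np
for L in([2,5,9,14,19,24,29,34],[5,10,15,20,25,30,35,40]):
    for d in L:
        a=np.deg2rad(d);print(d,(95*(np.cos(a)-1)).round(1),(-95*np.sin(a)).round(1),-a.round(3))
E
```

```text
2 -0.1 -3.3 -0.035
5 -0.4 -8.3 -0.087
9 -1.2 -14.9 -0.157
14 -2.8 -23.0 -0.244
19 -5.2 -30.9 -0.332
24 -8.2 -38.6 -0.419
29 -11.9 -46.1 -0.506
34 -16.2 -53.1 -0.593
5 -0.4 -8.3 -0.087
10 -1.4 -16.5 -0.175
15 -3.2 -24.6 -0.262
20 -5.7 -32.5 -0.349
25 -8.9 -40.1 -0.436
30 -12.7 -47.5 -0.524
35 -17.2 -54.5 -0.611
40 -22.2 -61.1 -0.698
```

arm_command --motion '[{"dx": -0.1,"dy": -3.3,"dz": 0,"ax": 0,"ay": 0,"az": -0.035,"fingers": 0},{"dx": -0.4,"dy": -8.3,"dz": 0,"ax": 0,"ay": 0,"az": -0.087,"fingers": 0},{"dx": -1.2,"dy": -14.9,"dz": 0,"ax": 0,"ay": 0,"az": -0.157,"fingers": 0},{"dx": -2.8,"dy": -23,"dz": 0,"ax": 0,"ay": 0,"az": -0.244,"fingers": 0},{"dx": -5.2,"dy": -30.9,"dz": 0,"ax": 0,"ay": 0,"az": -0.332,"fingers": 0},{"dx": -8.2,"dy": -38.6,"dz": 0,"ax": 0,"ay": 0,"az": -0.419,"fingers": 0},{"dx": -11.9,"dy": -46.1,"dz": 0,"ax": 0,"ay": 0,"az": -0.506,"fingers": 0},{"dx": -16.2,"dy": -53.1,"dz": 0,"ax": 0,"ay": 0,"az": -0.593,"fingers": 0}]'

```text
t: 39.5
ee_pos: [0.4807, 0.004, 0.0827]
tool_rot: [[-0.977, 0.214, 0.0], [0.214, 0.977, -0.0], [-0.0, -0.0, -1.0]]
ft_force: [5.0, -1.2, -6.2]
opening: 0.31
grip_force: 49.6
```

arm_command --motion '[{"dx": -0.4,"dy": -8.3,"dz": 0,"ax": 0,"ay": 0,"az": -0.087,"fingers": 0},{"dx": -1.4,"dy": -16.5,"dz": 0,"ax": 0,"ay": 0,"az": -0.175,"fingers": 0},{"dx": -3.2,"dy": -24.6,"dz": 0,"ax": 0,"ay": 0,"az": -0.262,"fingers": 0},{"dx": -5.7,"dy": -32.5,"dz": 0,"ax": 0,"ay": 0,"az": -0.349,"fingers": 0},{"dx": -8.9,"dy": -40.1,"dz": 0,"ax": 0,"ay": 0,"az": -0.436,"fingers": 0},{"dx": -12.7,"dy": -47.5,"dz": 0,"ax": 0,"ay": 0,"az": -0.524,"fingers": 0},{"dx": -17.2,"dy": -54.5,"dz": 0,"ax": 0,"ay": 0,"az": -0.611,"fingers": 0},{"dx": -19,"dy": -57,"dz": 0,"ax": 0,"ay": 0,"az": -0.642,"fingers": 0}]'

```text
t: 40.17
ee_pos: [0.4867, -0.0562, 0.0825]
tool_rot: [[-0.911, -0.413, -0.001], [-0.413, 0.911, -0.0], [0.001, 0.0, -1.0]]
ft_force: [1.5, 1.3, -6.9]
opening: 0.31
grip_force: 49.8
```

```bash
python3 - <<'E'
from h import *
s=robot.state();st();go([502.6,-82.2,82.7],222.4)
E
```

```text
t 40.17 p [486.7 -56.2  82.5] F [ 1.5  1.3 -6.9] op 0.31 g 49.8
dxyz [ -3.7 -30.2  -0.2] rot [ 2.00e-04 -6.00e-04 -3.14e-01] az now -155.6
```

arm_command --motion '[{"dx": -0.2,"dy": -7.2,"dz": 0,"ax": 0,"ay": 0,"az": -0.075,"fingers": 0},{"dx": -0.9,"dy": -14,"dz": 0,"ax": 0,"ay": 0,"az": -0.147,"fingers": 0},{"dx": -1.8,"dy": -20,"dz": 0,"ax": 0,"ay": 0,"az": -0.21,"fingers": 0},{"dx": -2.8,"dy": -25,"dz": 0,"ax": 0,"ay": 0,"az": -0.262,"fingers": 0},{"dx": -3.5,"dy": -28.5,"dz": 0,"ax": 0,"ay": 0,"az": -0.3,"fingers": 0},{"dx": -3.8,"dy": -29.8,"dz": 0,"ax": 0,"ay": 0,"az": -0.314,"fingers": 0},{"dx": -3.8,"dy": -29.8,"dz": 0,"ax": 0,"ay": 0,"az": -0.314,"fingers": 0},{"dx": -3.8,"dy": -29.8,"dz": 0,"ax": 0,"ay": 0,"az": -0.314,"fingers": 0}]'

```text
t: 40.83
ee_pos: [0.5025, -0.0809, 0.0827]
tool_rot: [[-0.742, -0.67, -0.0], [-0.67, 0.742, 0.0], [-0.0, 0.0, -1.0]]
ft_force: [4.2, 0.3, -6.4]
opening: 0.315
grip_force: 49.9
```

```bash
python3 - <<'E'
from h import *
st();go([502.6,-82.2,82.7],222.2)
E
```

```text
t 40.83 p [502.5 -80.9  82.7] F [ 4.2  0.3 -6.4] op 0.315 g 49.9
dxyz [ 0.8 -1.  -0. ] rot [ 0.0002  0.0001 -0.0019] az now -137.9
```

Close the last 1 mm, then lower.

arm_command --motion '[{"dx": 0.4,"dy": -1,"dz": 0,"ax": 0,"ay": 0,"az": -0.005,"fingers": 0},{"dx": 0.4,"dy": -1,"dz": 0,"ax": 0,"ay": 0,"az": -0.005,"fingers": 0},{"dx": 0.4,"dy": -1,"dz": 4,"ax": 0,"ay": 0,"az": -0.005,"fingers": 0},{"dx": 0.4,"dy": -1,"dz": 8,"ax": 0,"ay": 0,"az": -0.005,"fingers": 0},{"dx": 0.4,"dy": -1,"dz": 11,"ax": 0,"ay": 0,"az": -0.005,"fingers": 0},{"dx": 0.4,"dy": -1,"dz": 11,"ax": 0,"ay": 0,"az": -0.005,"fingers": 0},{"dx": 0.4,"dy": -1,"dz": 11,"ax": 0,"ay": 0,"az": -0.005,"fingers": 0}]'

```text
t: 41.42
ee_pos: [0.5031, -0.0818, 0.0716]
tool_rot: [[-0.738, -0.675, 0.0], [-0.675, 0.738, 0.0], [-0.001, 0.0, -1.0]]
ft_force: [4.4, 3.2, -3.5]
opening: 0.308
grip_force: 49.9
```

```bash
python3 - <<'E'
from h import *
st();go([502.6,-82.2,70],222.2)
E
```

```text
t 41.42 p [503.1 -81.8  71.6] F [ 4.4  3.2 -3.5] op 0.308 g 49.9
dxyz [ 0.6 -0.   1.6] rot [0.     0.0006 0.0044] az now -137.5
```

arm_command --motion '[{"dx": 0,"dy": 0,"dz": 1,"ax": 0,"ay": 0,"az": 0,"fingers": 0},{"dx": 0,"dy": 0,"dz": 1,"ax": 0,"ay": 0,"az": 0,"fingers": 1},{"dx": 0,"dy": 0,"dz": 1,"ax": 0,"ay": 0,"az": 0,"fingers": 1},{"dx": 0,"dy": 0,"dz": 1,"ax": 0,"ay": 0,"az": 0,"fingers": 1},{"dx": 0,"dy": 0,"dz": 1,"ax": 0,"ay": 0,"az": 0,"fingers": 1},{"dx": 0,"dy": 0,"dz": 1,"ax": 0,"ay": 0,"az": 0,"fingers": 1},{"dx": 0,"dy": 0,"dz": 1,"ax": 0,"ay": 0,"az": 0,"fingers": 1}]'

```text
t: 42.0
ee_pos: [0.5027, -0.0821, 0.0709]
tool_rot: [[-0.738, -0.675, -0.0], [-0.675, 0.738, -0.0], [0.0, -0.0, -1.0]]
ft_force: [-1.0, -0.4, 0.1]
opening: 1.002
grip_force: 0.0
```

arm_command --motion '[{"dx": 0,"dy": 0,"dz": -40,"ax": 0,"ay": 0,"az": 0,"fingers": 1},{"dx": 0,"dy": 0,"dz": -80,"ax": 0,"ay": 0,"az": 0,"fingers": 1},{"dx": 0,"dy": 0,"dz": -120,"ax": 0,"ay": 0,"az": 0,"fingers": 1},{"dx": 70,"dy": 70,"dz": -140,"ax": 0,"ay": 0,"az": 0,"fingers": 1},{"dx": 70,"dy": 70,"dz": -140,"ax": 0,"ay": 0,"az": 0,"fingers": 1},{"dx": 70,"dy": 70,"dz": -140,"ax": 0,"ay": 0,"az": 0,"fingers": 1},{"dx": 70,"dy": 70,"dz": -140,"ax": 0,"ay": 0,"az": 0,"fingers": 1},{"dx": 70,"dy": 70,"dz": -140,"ax": 0,"ay": 0,"az": 0,"fingers": 1}]'

```text
t: 42.67
ee_pos: [0.4035, -0.0777, 0.2116]
tool_rot: [[-0.738, -0.675, 0.002], [-0.675, 0.738, -0.001], [-0.001, -0.002, -1.0]]
ft_force: [0.7, -0.0, -0.2]
opening: 1.005
grip_force: 0.0
```

```bash
python3 - <<'E'
from h import *
st();sd=cap('side');c=cap('wrist');t=cap('top')
im=np.zeros((560,800,3),np.uint8);im[:,:440]=cv2.resize(sd['im'][120:260,290:400],(440,560),interpolation=2);im[:225,440:]=cv2.resize(c['im'],(360,225));im[225:545,440:]=cv2.resize(t['im'][60:220,235:415],(360,320))
cv2.imwrite('pics/m23.png',im[...,::-1]);k=[.502,-.0825]
print([proj(sd,[*k,z]).round(1) for z in(.058,.068,.083,.093)]);u=int(round(proj(sd,[*k,.083])[0]));g=cv2.cvtColor(sd['im'],cv2.COLOR_RGB2GRAY);print(g[205:240,u-1:u+2].mean(1).round())
b=np.load('pics/side0.npy');g=cv2.cvtColor(b,cv2.COLOR_RGB2GRAY);print(g[205:240,u-1:u+2].mean(1).round())
E
```

```text
t 42.67 p [403.5 -77.7 211.6] F [ 0.7 -0.  -0.2] op 1.005 g 0.0
[array([323.4, 223.9]), array([323.4, 220.6]), array([323.5, 215.6]), array([323.6, 212.3])]
[201. 220. 222. 188. 147. 132. 148. 125.  75.  63.  64.  64.  63.  58.
  53.  53.  53.  53.  53.  54.  64.  89. 102.  83.  73.  70.  69.  71.
  83. 113. 117. 114.  98.  79.  71.]
[189. 208. 209. 176. 137. 122. 141. 127.  73.  60.  59.  60.  59.  56.
  51.  50.  50.  50.  51.  51.  57.  79.  96.  82.  70.  65.  65.  65.
  72.  92. 107. 105.  91.  72.  66.]
```

View pics/m23.png

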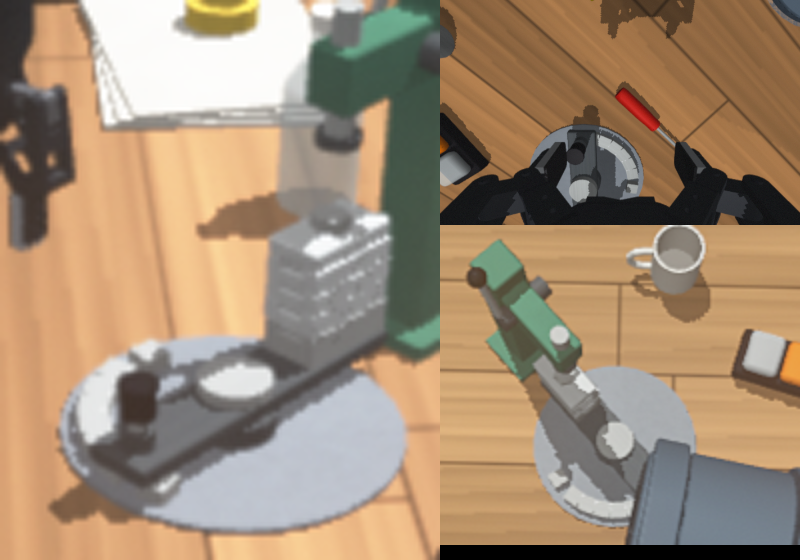

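The knob's image profile matches the starting one, so the plunger is home at 0. The complete pack stands under the ram and the robot is clear.

```bash
python3 -c "
from plant import robot
print(robot.job_done())"
```

```text
the job is handed in; nothing more can be done
None
```

The job is handed in: three lift blocks and the cap are stacked with their lugs home on the nest, and the arm is back under the press with the plunger home. The last pictures show the pack intact under the ram; no verdict came back.

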